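Pack and cover an aroma-tile gift tray at a fragrance stall

TASK

First push the dark gift tray round on its pivot pin until it is fully home against the red stop. Then pack every aroma tile on the counter into it, each lying flat on the tray floor and none on top of another, and last set the clear-topped cover over the filled tray so that it sits seated and level on the ledge, with the tray still home against the stop. Do not knock over or sweep aside the other stock.

Things in the scene. Friction and masses are not known exactly. Their poses are not given: they have to be found in the camera images.
- tray (a joint): Swing of the dark gift tray about the fixed pivot pin, rad: 0.6 is fully home against the red stop (a hard limit); less is swung away, clockwise seen from above. Growing values carry the free end towards the tray's own +y. Hinge friction about 0.35 N m (2 N at the free end); it stays where it is left.
- tray_in (a point): Centre of the tray's white inner floor, on its face, 5 mm above the counter. x along the tray, away from the pin; z up. Inside 170 mm (x) by 130 mm (y); walls 5 mm thick, 14 mm above the floor; outside them a ledge level with the floor, out to 204 x 164 mm. Closed fingers may push the walls from inside or outside. The tray swings but cannot be lifted.
- pivot: Fixed steel pivot pin of the tray (24 mm head, 26 mm tall) with a fixed red stop block 40 x 18 x 16 mm at the side of the tray's path. Origin: on the counter, on the pin's axis, 116 mm from point tray_in. Its x points where the tray's x points at joint value 0.
- ell_charcoal: L-shaped aroma tile, charcoal black, 10 mm thick, 0.12 kg, both arms 40 mm wide; on it a pale wooden square knob, 18 x 18 mm, sides parallel to the tile, top 35 mm above the underside. Origin: underside, on the knob axis, z up. Outer corner at (-33.3, -33.3) mm; one arm spans x -33.3..46.7, y -33.3..6.7, the other x -33.3..6.7, y -33.3..46.7. May be absent.
- ell_blue: L-shaped aroma tile, glazed blue, 10 mm thick, 0.12 kg, both arms 40 mm wide; on it a pale wooden square knob, 18 x 18 mm, sides parallel to the tile, top 35 mm above the underside. Origin: underside, on the knob axis, z up. Outer corner at (-33.3, -33.3) mm; one arm spans x -33.3..46.7, y -33.3..6.7, the other x -33.3..6.7, y -33.3..46.7. May be absent.
- bar_white: Straight aroma tile, glazed white, 80 mm (x) by 40 mm (y), 10 mm thick, 0.09 kg; at its middle a pale wooden square knob, 18 x 18 mm, sides parallel to the tile, its top 35 mm above the underside. Origin: centre of the underside, z up. May be absent.
- bar_green: Straight aroma tile, green, 80 mm (x) by 40 mm (y), 10 mm thick, 0.09 kg; at its middle a pale wooden square knob, 18 x 18 mm, sides parallel to the tile, its top 35 mm above the underside. Origin: centre of the underside, z up. May be absent.
- bar_yellow: Straight aroma tile, yellow, 80 mm (x) by 40 mm (y), 10 mm thick, 0.09 kg; at its middle a pale wooden square knob, 18 x 18 mm, sides parallel to the tile, its top 35 mm above the underside. Origin: centre of the underside, z up. May be absent.
- cover: Loose tray cover: pale wooden box, open below, clear top; 198 (x) by 158 (y) mm outside, 190 x 150 inside, 52 tall (48 deep inside), 0.35 kg. On top a black handle bar, 80 mm along x, 16 along y, z 52 to 82 mm. Origin: centre of its lower edge, z up. Seated, it stands on the ledge around the tray walls, 5 mm play on each side, either way round, origin at point tray_in.
- jar_a: Other stock, to be left alone: candle jar of amber glass with a pale lid, 74 mm across and 76 mm tall, 0.4 kg. Origin: centre of the underside.
- jar_b: Other stock, to be left alone: candle jar of amber glass with a pale lid, 74 mm across and 76 mm tall, 0.4 kg. Origin: centre of the underside.
- jar_c: Other stock, to be left alone: candle jar of amber glass with a pale lid, 74 mm across and 76 mm tall, 0.4 kg. Origin: centre of the underside.
- jar_d: Other stock, to be left alone: candle jar of amber glass with a pale lid, 74 mm across and 76 mm tall, 0.4 kg. Origin: centre of the underside.
- oil_a: Other stock, to be left alone: small amber oil bottle, 38 mm across and 80 mm tall, 0.12 kg, white cap. Origin: centre of the underside.
- oil_b: Other stock, to be left alone: small amber oil bottle, 38 mm across and 80 mm tall, 0.12 kg, white cap. Origin: centre of the underside.
- oil_c: Other stock, to be left alone: small amber oil bottle, 38 mm across and 80 mm tall, 0.12 kg, red cap. Origin: centre of the underside.
There are look-alikes about, which are no part of the job. Of the things shaped like the bar_yellow, the yellow one is meant.

How it is judged (in metres and radians):
On the way, in this order (a step that is already met when the one before it is completed fails the run):
1. the tray is swung home against the red stop (value of joint tray above 0.56 rad), for 0.2 s.
2. every tile present lies flat on the tray floor (z of ell_charcoal in the frame of tray_in between -0.003 and 0.004 m and angle between each of ell_charcoal, ell_blue, bar_white, bar_green, bar_yellow's own z axis and vertical below 0.07 rad and x of ell_charcoal in the frame of tray_in between -0.075 and 0.075 m and y of ell_charcoal in the frame of tray_in between -0.055 and 0.055 m and z of ell_blue in the frame of tray_in between -0.003 and 0.004 m and x of ell_blue in the frame of tray_in between -0.075 and 0.075 m and y of ell_blue in the frame of tray_in between -0.055 and 0.055 m and z of bar_white in the frame of tray_in between -0.003 and 0.004 m and x of bar_white in the frame of tray_in between -0.075 and 0.075 m and y of bar_white in the frame of tray_in between -0.055 and 0.055 m and z of bar_green in the frame of tray_in between -0.003 and 0.004 m and x of bar_green in the frame of tray_in between -0.075 and 0.075 m and y of bar_green in the frame of tray_in between -0.055 and 0.055 m and z of bar_yellow in the frame of tray_in between -0.003 and 0.004 m and x of bar_yellow in the frame of tray_in between -0.075 and 0.075 m and y of bar_yellow in the frame of tray_in between -0.055 and 0.055 m), for 0.2 s.
3. the cover sits seated and level over the tray (z of cover in the frame of tray_in between -0.003 and 0.004 m and horizontal distance between cover and tray_in below 0.012 m and angle between cover's own z axis and vertical below 0.04 rad), for 0.2 s.
At the end, for the whole second after the job is handed in: The tray is home (joint within 0.04 rad of the 0.6 rad stop); every tile present is inside the tray, flat on its floor (within 4 mm in height and 0.07 rad of level); the cover stands on the ledge (within 4 mm in height, centred within 12 mm, within 0.04 rad of level) and is at rest (all of step 2 and all of step 3 and value of joint tray above 0.56 rad and linear speed of cover below 0.02 m/s); the robot touches nothing.
It fails at once if a piece of other stock is knocked over or swept more than 10 cm aside (angle between any of jar_a, jar_b, jar_c, jar_d, oil_a, oil_b, oil_c's own z axis and vertical above 0.7 rad or distance of any of jar_a, jar_b, jar_c, jar_d, oil_a, oil_b, oil_c from where it was at the start of the episode above 0.1 m).
Of ell_charcoal, ell_blue, bar_white, bar_green, bar_yellow only 4 to 5 are there at a start; the rules pass over those that are not, and their reading is None.
At some moment in a run one of ell_charcoal, ell_blue, bar_white, bar_green, bar_yellow, cover may be knocked a few centimetres aside while the robot is not near it.
Once in a run the grip may slacken for a moment while it holds something.
It also fails if it takes over 210 s, if anything falls off the work surface, if the arm or the gripper's body presses on something with over 40 N, if the wrist force passes 120 N, or if a joint passes its speed limit or range.

ROBOT

A 7-joint arm with a two-finger parallel gripper is mounted at the origin on the work surface. World frame = base frame: x ahead of the robot, y to its left, z up, the work surface at z = 0. Lengths are in mm, angles in degrees, forces in N, time in s.
With the tool pointing down it reaches from about 350 to 900 mm from the base axis. Payload 7.2 kg.
Tool frame: the origin (TCP) lies at the very end of the fingers, on their centre line; the grasp point (between the pads) lies 19 mm behind it; z points along the fingers, y is the line along which they close (so a half turn about z gives the same grasp; the last joint's range is limited). The gripper opens to 85 mm and grips with 20 to 120 N. Pads are 22 mm wide; open, the fingers measure 114 mm over their backs; the gripper's body (76 mm by 85 mm) begins 54 mm behind the grasp point. The pads swing forward as they close: fully open they stand 13 mm farther back than shut.
Start: joints at [70.749, 23.554, -0.728, 91.456, 0.321, 64.991, -4.71], TCP at [165.369, -602.729, 231.297] pointing down, gripper open.
Joint ranges: [-169.25, 169.25], [-16.82, 113.86], [-84.01, 82.57], [7.8, 145.47], [-59.2, 239.2], [7.22, 106.19], [-163.78, 163.78]. Speed limits (degrees/s): [136.94, 136.94, 172.46, 172.46, 180, 180, 180].

INTERFACE

Orientations are given as [roll, pitch, yaw] about the fixed x, y, z axes, in that order (R = Rz(yaw) Ry(pitch) Rx(roll)).
In Python, from rig import r gives the robot as it stands.
- The arm moves only by the tool send_rows, never from a script. Its argument "motion" is a list of rows, each an object of numbers: "jaw": the finger opening in mm, from 0 to 85.4; "dx", "dy", "dz": the shift along the tool's x, y, z in mm; "ax", "ay", "az": the turn, a rotation vector about the tool's x, y, z in rad. A call has 1 to 10 rows; each row shifts and turns the commanded pose from where the row before left it, along the tool's axes as they then stand; what a row does not reach is not made up. A row lasts 1/8 s, in which the tool goes at most 62.5 mm and 10.7 degrees, less where a joint would pass 70% of its speed; a pose out of reach is approached as far as the arm can. A call with a gripper value outside its range is refused whole. The fingers move at their own pace and stop on an object; "squeeze" is the grip in N (left out, the last holds). Time passes only in rows, so rows that do not move let the fingers close. It gives the time, the measured TCP pose, the force, the opening and the grip force at its end, in the units of the state.
- r.observe(): the state, without advancing time (a new reading comes with each control period).
- r.grab_frame(name): name is "scene" or "top" or "wrist"; returns the picture (384x512x3 uint8, blue, green, red); there is no depth.
- r.camera_model(name): a dict with "camera_matrix" (3x3 intrinsics, pixels), "k1" (the pictures are not rectified: a ray, as slopes to the right and down, at radius r is drawn at 1 + k1 r^2 times it, then the intrinsics apply), "extrinsics" (4x4, takes a point from world to camera coordinates); the wrist camera has in their place "tool_from_camera" (4x4, takes a point from camera to tool coordinates, whose origin is the TCP and whose axes are the flange's). Camera axes: x right, y down, z forward; pixel columns grow to the right and rows downward; lengths in mm; the calibration is good to about 2 mm. A picture is of the moment at which its call begins: read the wrist's pose just before it. camera_model takes no time and is no camera call.
- r.hand_in(): hands the job in; it is judged then, once.
Trained networks look in the newest picture that a camera, given by its name, has taken for a name from the list of things; names that differ only in an ending like _2 or _b are one class to them, and where a whole thing is asked for, a point or a joint stands for the part that bears it (a point fixed in the world has none). Each returns a list of dicts, best first, with "score" (0 to 1); they miss things now and then, are a little off and sometimes report something else, mostly with a low value. They report only what shows in the picture. A call takes as long as a camera call. They do not tell look-alikes from the thing itself.
- r.regions_of(target, camera): "region" (384x512 bool, what is visible of it) and "centre" ([column, row] in pixels, amid what is visible of it).
- r.mark_of(target, camera): "centre" ([column, row] in pixels: a listed point, or the origin of a listed thing).
The state is a dict: "t": time; "joint_pos": joint angles; "qvel": joint speeds; "joint_efforts": joint torques, N m; "tool_pos": TCP position; "eef_rot": TCP orientation; "contact_force": force on the tool from outside, world axes, zero at the start; "wrist_torque": the same for the moment, N m; "gripper_width": finger opening in mm; "gripper_force": force on a finger pad.
Only numpy, scipy, OpenCV 4.12 (cv2) and the standard library are available. Lean on these libraries where they do the work, as an engineer would, in place of code of your own. Each camera call takes 0.05 s, during which the arm holds its last target. There are 200 camera calls.

## Working session

There is one attempt and no reset: what is moved stays moved. The work goes in short steps, Python scripts to look and compute and a tool call to move; the robot and the scene stay as the last step left them, time stands still between calls to the robot, and variables do not carry over. Pictures are saved under pics/ and viewed, at most 14 in all, crops included, and the job is handed in when it is done.

Besides the shell and the picture viewer there is one more tool, called after ">>>" by a JSON object that holds its "name" and its "arguments". send_rows: Moves the arm, as the interface text tells. Its arguments: {"type":"object","properties":{"motion":{"type":"array","items":{"type":"object","properties":{"jaw":{"type":"number"},"dx":{"type":"number"},"dy":{"type":"number"},"dz":{"type":"number"},"ax":{"type":"number"},"ay":{"type":"number"},"az":{"type":"number"}}}},"squeeze":{"type":"number"}},"required":["motion"]}

```bash
ls; mkdir -p pics; python3 - <<'E'
from rig import r
import cv2,numpy as np
s=r.observe(); print(s)
a=r.grab_frame("top");b=r.grab_frame("scene")
cv2.imwrite("pics/top0.png",cv2.resize(a,(800,600)));cv2.imwrite("pics/scene0.png",cv2.resize(b,(800,600)))
for c in("top","scene","wrist"):print(c,r.camera_model(c))
E
```

```text
pics
{'t': 0.0, 'joint_pos': array([70.74899447, 23.60221098, -0.72738109, 91.50469073,  0.32180414,
       64.99119551, -4.70980379]), 'qvel': array([ 0.10090715,  0.01969762, -0.03563025,  0.01035031, -0.10094938,
       -0.00527418,  0.10736056]), 'joint_efforts': array([-7.60647508e-04, -6.00629568e+01,  6.81732036e-01, -2.99420518e+01,
        1.36278360e-02,  1.07152565e-02, -2.03216678e-05]), 'tool_pos': array([ 165.18723813, -602.2483378 ,  230.42473453]), 'eef_rot': array([-1.79904283e+02,  8.06495966e-03,  1.53442828e+01]), 'contact_force': array([-0.11830864, -0.32870983,  0.76590043]), 'wrist_torque': array([ 0.00329643,  0.00633913, -0.00367665]), 'gripper_force': 0.0, 'gripper_width': 85.50450971838829}
top {'camera_matrix': array([[396.02197144,   0.        , 259.24471355],
       [  0.        , 396.02197144, 192.85048006],
       [  0.        ,   0.        ,   1.        ]]), 'k1': 0.03440237055523288, 'extrinsics': array([[-2.54682366e-02, -9.99671065e-01,  3.02159851e-03,
        -2.66829359e+01],
       [-9.83292774e-01,  2.45057760e-02, -1.80374019e-01,
         5.
[... 619 characters left out ...]
 -7.92080374e-01,
         1.34060299e+03],
       [ 0.00000000e+00,  0.00000000e+00,  0.00000000e+00,
         1.00000000e+00]])}
wrist {'camera_matrix': array([[280.14979533,   0.        , 258.88312202],
       [  0.        , 280.14979533, 191.7064243 ],
       [  0.        ,   0.        ,   1.        ]]), 'k1': -0.012564429591548219, 'tool_from_camera': array([[-1.60178542e-04, -9.62589534e-01, -2.70963766e-01,
         6.91479717e+01],
       [ 9.99999969e-01, -1.02292345e-04, -2.27753682e-04,
         5.50434263e-01],
       [ 1.91515792e-04, -2.70963794e-01,  9.62589521e-01,
        -1.42393223e+02],
       [ 0.00000000e+00,  0.00000000e+00,  0.00000000e+00,
         1.00000000e+00]])}
```

View pics/top0.png

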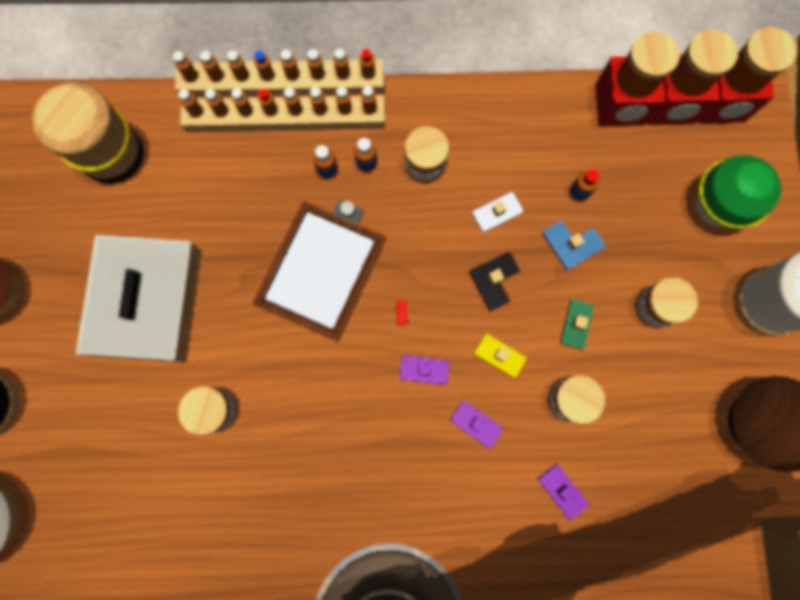

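View pics/scene0.png

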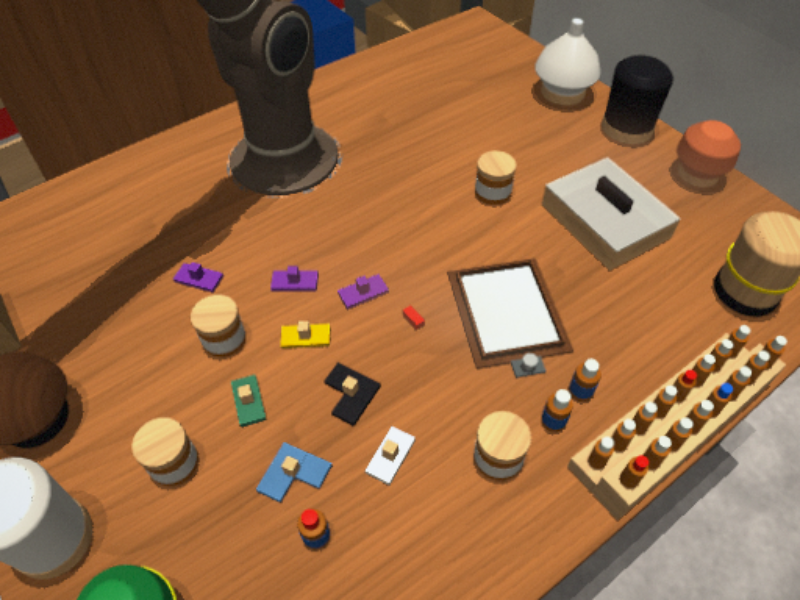

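Top view (800x600): the tray is at (322,270), its pin at (347,208) and the red stop at (401,312). The tiles are white (497,211), blue (574,245), charcoal (494,281), green (577,324) and yellow (500,355). Three purple look-alikes lie at (425,370), (476,424) and (564,491). The cover is at (135,298). All five tiles are present.

```bash
cat > h.py <<'E'
from rig import r
import cv2,numpy as np
from scipy.optimize import minimize
from scipy.spatial.transform import Rotation as Ro
R=lambda x0,x1,y0,y1:np.array([[x0,y0],[x1,y0],[x1,y1],[x0,y1]],float)
KN=(R(-9,9,-9,9),10,35)
BAR=[(R(-40,40,-20,20),0,10),KN]
A=33.3;L=[(R(-A,46.7,-A,6.7),0,10),(R(-A,6.7,-A,46.7),0,10),KN]
TRAY=[(R(-102,102,-82,82),0,5),(R(-90,90,-70,70),5,19)]
COVER=[(R(-99,99,-79,79),0,52),(R(-40,40,-8,8),52,82)]
M=dict(ell_charcoal=L,ell_blue=L,bar_white=BAR,bar_green=BAR,bar_yellow=BAR,tray=TRAY,cover=COVER)
def cam(name,s=None):
    m=r.camera_model(name);K=m["camera_matrix"];k=m["k1"]
    if name!="wrist":E=m["extrinsics"]
    else:
        s=s or r.observe();T=np.eye(4);T[:3,:3]=Ro.from_euler("xyz",s["eef_rot"],degrees=True).as_matrix();T[:3,3]=s["tool_pos"]
        E=np.linalg.inv(T@m["tool_from_camera"])
    return K,k,E
def proj(c,P):
    K,k,E=c;q=np.asarray(P)@E[:3,:3].T+E[:3,3];s=q[:,:2]/q[:,2:];s=s*(1+k*(s**2).sum(1,keepdims=True))
    return s*[K[0,0],K[1,1]]+K[:2,2]
def unproj(c,uv,z):
    K,k,E=c;s=cv2.undistortPoints(np.array([[uv]],float),K,np.array([k,0,0,0,0.]))[0,0]
    C=-E[:3,:3].T@E[:3,3];d=E[:3,:3].T@[s[0],s[1],1];return (C+d*(z-C[2])/d[2])[:2]
def render(c,model,p,z=0):
    im=np.zeros((384*2,512*2),np.uint8);a=p[2];Q=np.array([[np.cos(a),-np.sin(a)],[np.sin(a),np.cos(a)]])
    for poly,z0,z1 in model:
        w=poly@Q.T+p[:2]
        P=np.vstack([np.c_[w,np.full(4,z+z0)],np.c_[w,np.full(4,z+z1)]])
        h=cv2.convexHull((2*proj(c,P)+.5).astype(np.float32))
        cv2.fillPoly(im,[(h*16).astype(np.int32)],255,shift=4)
    return cv2.resize(im,(512,384),interpolation=cv2.INTER_AREA)/255.
def fit(c,model,mask,xy,z=0,yaws=None):
    m=mask.astype(float);best=None
    def f(q):
        g=render(c,model,[q[0],q[1],q[2]/50],z);return 1-np.minimum(g,m).sum()/np.maximum(g,m).sum()
    ys=np.arange(0,2*np.pi,np.pi/8) if yaws is None else yaws
    c0=sorted((f([*xy,y*50]),y) for y in ys)[:3]
    for _,y in c0:
        o=minimize(f,[*xy,y*50],method="Nelder-Mead",options=dict(initial_simplex=np.array([*xy,y*50])+np.array([[0,0,0],[12,0,0],[0,12,0],[0,0,10]]),xatol=.1,fatol=1e-4))
        if best is None or o.fun<best.fun:best=o
    q=best.x;return q[0],q[1],np.degrees(q[2]/50)%360,1-best.fun
def find(name,camn,z=0,mask=None,near=None,yaws=None,grab=True):
    s=r.observe();c=cam(camn,s)
    if grab:r.grab_frame(camn)
    out=[]
    for g in r.regions_of(name,camn)[:4]:
        if g["score"]<.3:continue
        xy=unproj(c,g["centre"],z+10)
        if near is not None and np.hypot(*(xy-near))>70:continue
        out.append((round(g["score"],2),)+tuple(np.round(fit(c,M[name],g["region"],xy,z,yaws),2)))
    return out
def go(x,y,z,yaw,s=None):
    "total tool-frame shift to a tool-down pose; apply az first or spread"
    s=s or r.observe();T=Ro.from_euler("xyz",s["eef_rot"],degrees=True);G=Ro.from_euler("xyz",[180,0,yaw],degrees=True)
    d=np.array([x,y,z])-s["tool_pos"]
    print("now",np.round(s["tool_pos"],1),np.round(s["eef_rot"],1),"w",round(s["gripper_width"],1),"t",round(s["t"],1),"| shift in CURRENT axes",np.round(T.inv().apply(d),1),"| in GOAL axes",np.round(G.inv().apply(d),1),"| rotvec(tool)",np.round((T.inv()*G).as_rotvec(),3))
E
python3 - <<'E'
from h import *
for n in M:
    for cn in ("top","scene"):
        print(n,cn,find(n,cn,grab=(n=="ell_charcoal")))
for n in("pivot","tray_in"):
    for cn,z in(("top",0),("scene",0)):
        for g in r.mark_of(n,cn)[:1]:print(n,cn,g,unproj(cam(cn),g["centre"],5 if n=="tray_in" else 0))
E
```

```text
ell_charcoal top [(0.78, np.float64(554.75), np.float64(-195.05), np.float64(205.55), np.float64(0.9)), (0.61, np.float64(661.27), np.float64(-206.41), np.float64(204.23), np.float64(0.64))]
ell_charcoal scene [(0.58, np.float64(553.19), np.float64(-194.95), np.float64(203.41), np.float64(0.92))]
ell_blue top [(0.91, np.float64(610.83), np.float64(-335.03), np.float64(298.16), np.float64(0.92))]
ell_blue scene [(0.9, np.float64(611.84), np.float64(-332.6), np.float64(299.94), np.float64(0.94))]
bar_white top [(0.76, np.float64(674.22), np.float64(-207.08), np.float64(112.04), np.float64(0.93)), (0.62, np.float64(612.59), np.float64(-324.68), np.float64(39.48), np.float64(0.66))]
bar_white scene [(0.61, np.float64(674.19), np.float64(-205.78), np.float64(118.24), np.float64(0.89))]
bar_green top [(0.9, np.float64(471.48), np.float64(-332.56), np.float64(164.13), np.float64(0.94))]
bar_green scene [(0.73, np.float64(470.12), np.float64(-329.63), np.float64(163.72), np.float64(0.95)), (0.35, np.float64(541.77), np.float64(-186.76), np.float64(18.25), np.float64(0.68))]
bar_yellow top [(
[... 541 characters left out ...]
6, np.float64(579.31), np.float64(106.38), np.float64(154.33), np.float64(0.95))]
tray scene [(0.94, np.float64(577.5), np.float64(110.5), np.float64(155.59), np.float64(0.92))]
cover top [(0.85, np.float64(528.01), np.float64(406.0), np.float64(354.64), np.float64(0.98))]
cover scene [(0.72, np.float64(525.78), np.float64(406.54), np.float64(353.91), np.float64(0.97))]
pivot top {'centre': [221.4, 135.7], 'score': 0.62} [682.05748578  61.45118374]
pivot scene {'centre': [338.2, 236.5], 'score': 0.84} [685.41650166  58.61887068]
tray_in top {'centre': [205.5, 174.1], 'score': 0.76} [572.19224639 105.24726134]
tray_in scene {'centre': [325.1, 198.5], 'score': 0.74} [579.75421998 108.38610291]
```

All five tiles, the tray and the cover fit well from both cameras. The yellow bar is the one at (419,-198), pixel (500,355). The candidates at (306,-152), (196,-289) and about (408,-95) are the purple look-alikes. I'll push the tray first, starting from its far side.

```bash
python3 - <<'E'
from h import *
print("stop",unproj(cam("top"),[401*.64,312*.64],16))
im=cv2.imread("pics/top0.png")[315:395,390:540];cv2.imwrite("pics/crop0.png",cv2.resize(im,None,fx=4,fy=4))
go(556,226,231,65)
E
```

```text
stop [496.25457675 -32.33554969]
now [ 165.4 -602.8  231.3] [180.   -0.   15.3] w 85.4 t 1.1 | shift in CURRENT axes [ 5.960e+02 -6.959e+02  3.000e-01] | in GOAL axes [9.162e+02 3.800e+00 3.000e-01] | rotvec(tool) [ 0.     0.    -0.867]
```

View pics/crop0.png

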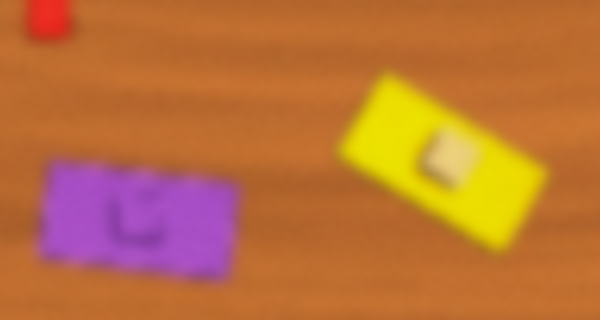

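The crop confirms it: the yellow bar with the pale knob is the target, and the one beside it is purple with a purple knob.

>>> {"name": "send_rows", "arguments": {"motion": [{"jaw":0,"az":-0.1734},{"az":-0.1734,"jaw":0},{"az":-0.1734,"jaw":0},{"az":-0.1734,"jaw":0},{"az":-0.1734,"jaw":0},{"dx":60,"jaw":0},{"dx":60,"jaw":0},{"dx":60,"jaw":0},{"dx":60,"jaw":0},{"dx":60,"jaw":0}], "squeeze": 40}}

```text
invalid input
```

>>> {"name": "send_rows", "arguments": {"motion": [{"dx":60,"jaw":0},{"dx":60,"jaw":0},{"dx":60,"jaw":0},{"dx":60,"jaw":0},{"dx":60,"jaw":0},{"dx":60,"jaw":0},{"dx":60,"jaw":0},{"dx":60,"jaw":0},{"dx":60,"jaw":0},{"dx":60,"jaw":0}]}}

```text
invalid input
```

```bash
python3 -c "
from h import *
go(556,226,100,65)"
```

```text
now [ 165.4 -602.8  231.3] [180.   -0.   15.3] w 85.4 t 1.1 | shift in CURRENT axes [ 596.  -695.9  131.3] | in GOAL axes [916.2   3.8 131.3] | rotvec(tool) [ 0.     0.    -0.867]
```

>>> {"name": "send_rows", "arguments": {"motion": [{"jaw":0,"dx":0,"dy":0,"dz":0,"ax":0,"ay":0,"az":-0.17}], "squeeze": 40}}

```text
t: 1.23
tool_pos: [165.5, -602.7, 231.3]
eef_rot: [180.0, 0.0, 25.3]
contact_force: [0.9, -0.6, -0.8]
gripper_width: 69.9
gripper_force: 0.0
```

>>> {"name": "send_rows", "arguments": {"motion": [{"jaw":0,"dx":0,"dy":0,"dz":0,"ax":0,"ay":0,"az":-0.174},{"jaw":0,"dx":0,"dy":0,"dz":0,"ax":0,"ay":0,"az":-0.174},{"jaw":0,"dx":0,"dy":0,"dz":0,"ax":0,"ay":0,"az":-0.174},{"jaw":0,"dx":0,"dy":0,"dz":0,"ax":0,"ay":0,"az":-0.174},{"jaw":0,"dx":60,"dy":0,"dz":0,"ax":0,"ay":0,"az":0},{"jaw":0,"dx":60,"dy":0,"dz":0,"ax":0,"ay":0,"az":0},{"jaw":0,"dx":60,"dy":0,"dz":0,"ax":0,"ay":0,"az":0},{"jaw":0,"dx":60,"dy":0,"dz":0,"ax":0,"ay":0,"az":0},{"jaw":0,"dx":60,"dy":0,"dz":0,"ax":0,"ay":0,"az":0},{"jaw":0,"dx":60,"dy":0,"dz":0,"ax":0,"ay":0,"az":0}]}}

```text
t: 2.48
tool_pos: [318.4, -274.9, 231.7]
eef_rot: [179.9, 0.0, 65.0]
contact_force: [1.5, -0.1, -0.0]
gripper_width: -0.1
gripper_force: 0.0
```

>>> {"name": "send_rows", "arguments": {"motion": [{"jaw":0,"dx":60,"dy":0,"dz":0,"ax":0,"ay":0,"az":0},{"jaw":0,"dx":60,"dy":0,"dz":0,"ax":0,"ay":0,"az":0},{"jaw":0,"dx":60,"dy":0,"dz":0,"ax":0,"ay":0,"az":0},{"jaw":0,"dx":60,"dy":0,"dz":0,"ax":0,"ay":0,"az":0},{"jaw":0,"dx":60,"dy":0,"dz":0,"ax":0,"ay":0,"az":0},{"jaw":0,"dx":60,"dy":0,"dz":0,"ax":0,"ay":0,"az":0},{"jaw":0,"dx":60,"dy":0,"dz":0,"ax":0,"ay":0,"az":0},{"jaw":0,"dx":60,"dy":0,"dz":0,"ax":0,"ay":0,"az":0},{"jaw":0,"dx":60,"dy":0,"dz":0,"ax":0,"ay":0,"az":0}]}}

```text
t: 3.6
tool_pos: [547.2, 214.2, 231.3]
eef_rot: [180.0, 0.0, 64.9]
contact_force: [0.9, 0.2, 1.4]
gripper_width: -0.3
gripper_force: 0.0
```

```bash
python3 -c "
from h import *
go(556,226,100,65)"
```

```text
now [547.2 214.2 231.3] [180.    0.   64.9] w -0.3 t 3.6 | shift in CURRENT axes [ 14.4   2.9 131.3] | in GOAL axes [ 14.4   2.9 131.3] | rotvec(tool) [ 0.001  0.    -0.002]
```

>>> {"name": "send_rows", "arguments": {"motion": [{"jaw":0,"dx":5,"dy":0,"dz":45,"ax":0,"ay":0,"az":0},{"jaw":0,"dx":0,"dy":0,"dz":55,"ax":0,"ay":0,"az":0},{"jaw":0,"dx":0,"dy":0,"dz":55,"ax":0,"ay":0,"az":0},{"jaw":0,"dx":0,"dy":0,"dz":40,"ax":0,"ay":0,"az":0},{"jaw":0,"dx":0,"dy":0,"dz":23,"ax":0,"ay":0,"az":0},{"jaw":0,"dx":0,"dy":0,"dz":0,"ax":0,"ay":0,"az":0}]}}

```text
t: 4.35
tool_pos: [547.2, 216.7, 11.6]
eef_rot: [-179.9, 0.1, 65.0]
contact_force: [-0.4, -0.4, 0.6]
gripper_width: 0.1
gripper_force: 0.0
```

>>> {"name": "send_rows", "arguments": {"motion": [{"jaw":0,"dx":-10,"dy":-3.9,"dz":0,"ax":0,"ay":0,"az":-0.052},{"jaw":0,"dx":-10,"dy":-3.9,"dz":0,"ax":0,"ay":0,"az":-0.052},{"jaw":0,"dx":-10,"dy":-3.9,"dz":0,"ax":0,"ay":0,"az":-0.052},{"jaw":0,"dx":-10,"dy":-3.9,"dz":0,"ax":0,"ay":0,"az":-0.052},{"jaw":0,"dx":-10,"dy":-3.9,"dz":0,"ax":0,"ay":0,"az":-0.052},{"jaw":0,"dx":-10,"dy":-3.9,"dz":0,"ax":0,"ay":0,"az":-0.052}]}}

```text
t: 5.1
tool_pos: [508.5, 168.7, 15.0]
eef_rot: [179.9, -0.1, 83.0]
contact_force: [-1.3, 3.7, 0.2]
gripper_width: 0.1
gripper_force: 1.6
```

```bash
python3 -c "
from h import *
print(find('tray','scene'), find('tray','top'))"
```

```text
[(0.85, np.float64(568.23), np.float64(78.76), np.float64(170.87), np.float64(0.94))] [(0.7, np.float64(644.92), np.float64(48.36), np.float64(45.72), np.float64(0.39))]
```

>>> {"name": "send_rows", "arguments": {"motion": [{"jaw":0,"dx":-7,"dy":-2.6,"dz":3,"ax":0,"ay":0,"az":-0.035},{"jaw":0,"dx":-7,"dy":-2.6,"dz":0,"ax":0,"ay":0,"az":-0.035},{"jaw":0,"dx":-5,"dy":-2,"dz":0,"ax":0,"ay":0,"az":-0.026}]}}

```text
t: 5.68
tool_pos: [498.8, 148.7, 10.3]
eef_rot: [-180.0, -0.0, 88.4]
contact_force: [-0.7, 2.8, 1.1]
gripper_width: -0.2
gripper_force: 1.1
```

>>> {"name": "send_rows", "arguments": {"motion": [{"jaw":0,"dx":-4,"dy":-1.5,"dz":0,"ax":0,"ay":0,"az":-0.02},{"jaw":0,"dx":-3,"dy":-1,"dz":0,"ax":0,"ay":0,"az":-0.015}]}}

```text
t: 5.92
tool_pos: [496.0, 141.9, 10.2]
eef_rot: [-180.0, -0.0, 90.4]
contact_force: [-2.4, 2.1, 0.2]
gripper_width: 0.2
gripper_force: 1.3
```

>>> {"name": "send_rows", "arguments": {"motion": [{"jaw":0,"dx":-4,"dy":-1.5,"dz":0,"ax":0,"ay":0,"az":0},{"jaw":0,"dx":-3,"dy":-1,"dz":0,"ax":0,"ay":0,"az":0}]}}

```text
t: 6.18
tool_pos: [494.9, 139.1, 10.5]
eef_rot: [179.8, -0.4, 90.5]
contact_force: [3.6, 17.7, -12.9]
gripper_width: 0.0
gripper_force: 8.9
```

```bash
python3 -c "
from h import *
print(r.observe()['contact_force'],find('tray','scene'))"
```

```text
[  3.61280611  17.74373472 -12.87564741] [(0.77, np.float64(567.63), np.float64(59.74), np.float64(0.01), np.float64(0.94))]
```

>>> {"name": "send_rows", "arguments": {"motion": [{"jaw":0,"dx":12,"dy":0,"dz":0,"ax":0,"ay":0,"az":0},{"jaw":0,"dx":0,"dy":0,"dz":-50,"ax":0,"ay":0,"az":0},{"jaw":30,"dx":-20,"dy":25,"dz":-50,"ax":0,"ay":0,"az":0},{"jaw":30,"dx":-20,"dy":25,"dz":-50,"ax":0,"ay":0,"az":0},{"jaw":30,"dx":-20,"dy":25,"dz":-50,"ax":0,"ay":0,"az":0},{"jaw":30,"dx":0,"dy":0,"dz":0,"ax":0,"ay":0,"az":0},{"jaw":30,"dx":0,"dy":0,"dz":0,"ax":0,"ay":0,"az":0}]}}

```text
t: 7.15
tool_pos: [568.6, 87.1, 209.6]
eef_rot: [-179.9, 0.1, 90.3]
contact_force: [0.2, -0.2, -0.2]
gripper_width: 30.2
gripper_force: 0.0
```

```bash
python3 -c "
from h import *
im=r.grab_frame('wrist');cv2.imwrite('pics/w1.png',im)
print(find('tray','wrist',yaws=[0,np.pi]),find('tray','scene',yaws=[0,np.pi]),find('tray','top',yaws=[0,np.pi]))
s=r.observe()
for n in('pivot','tray_in'):
    print(n,[ (g['score'],unproj(cam('wrist',s),g['centre'],5 if n=='tray_in' else 0)) for g in r.mark_of(n,'wrist')[:1]])
go(555,-195,150,115)"
```

```text
[(0.66, np.float64(566.75), np.float64(58.36), np.float64(359.92), np.float64(0.91)), (0.64, np.float64(787.53), np.float64(-158.15), np.float64(313.73), np.float64(0.1))] [(0.85, np.float64(566.18), np.float64(59.66), np.float64(359.98), np.float64(0.94))] [(0.51, np.float64(562.07), np.float64(82.5), np.float64(1.4), np.float64(0.07))]
pivot [(0.68, array([683.59056541,  61.69571968]))]
tray_in [(0.65, array([569.91721128,  55.14825785]))]
now [569.1  87.7 210. ] [-180.     0.    90.4] w 30.0 t 7.6 | shift in CURRENT axes [-282.6  -15.9   60. ] | in GOAL axes [-250.3 -132.3   60. ] | rotvec(tool) [-0.001 -0.    -0.43 ]
```

View pics/w1.png

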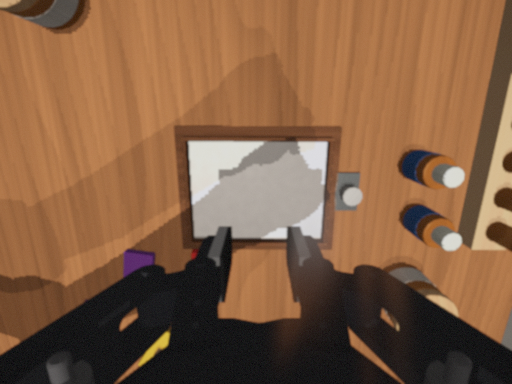

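The wrist view shows the tray square to the world axes and home against the red stop at about (193,255), with the pin at (350,195). The gripper hides the lower half of the picture. I'll do the charcoal tile first, hovering with the camera above it.

>>> {"name": "send_rows", "arguments": {"motion": [{"jaw":50,"dx":0,"dy":0,"dz":0,"ax":0,"ay":0,"az":-0.138},{"jaw":50,"dx":0,"dy":0,"dz":0,"ax":0,"ay":0,"az":-0.138},{"jaw":50,"dx":0,"dy":0,"dz":0,"ax":0,"ay":0,"az":-0.138},{"jaw":50,"dx":-50,"dy":-21.5,"dz":10,"ax":0,"ay":0,"az":0},{"jaw":50,"dx":-50,"dy":-21.5,"dz":10,"ax":0,"ay":0,"az":0},{"jaw":50,"dx":-50,"dy":-21.5,"dz":10,"ax":0,"ay":0,"az":0},{"jaw":50,"dx":-50,"dy":-21.5,"dz":10,"ax":0,"ay":0,"az":0},{"jaw":50,"dx":-50,"dy":-21.5,"dz":10,"ax":0,"ay":0,"az":0},{"jaw":50,"dx":-50,"dy":-21.5,"dz":10,"ax":0,"ay":0,"az":0},{"jaw":50,"dx":0,"dy":0,"dz":0,"ax":0,"ay":0,"az":0}]}}

```text
t: 8.85
tool_pos: [572.2, -245.2, 148.3]
eef_rot: [-179.8, -0.0, 113.6]
contact_force: [-0.2, 1.5, 0.2]
gripper_width: 50.4
gripper_force: 0.0
```

```bash
cat > tgt.py <<'E'
import sys
from h import *
# look at a tile with the wrist camera; print pose and the shift that grasps it at tool yaw = tile yaw + off
def grasp(n,off,z=13,near=None):
    f=find(n,"wrist",near=near);print(n,[tuple(map(float,a)) for a in f])
    if f:
        _,x,y,a,_=f[0];yaw=(a+off+90)%180-90
        if yaw<-40:yaw+=180
        print("yaw",yaw);go(x,y,z,yaw)
E
python3 -c "
from tgt import *
grasp('ell_charcoal',0)
cv2.imwrite('pics/w2.png',r.grab_frame('wrist'))
print('tray',find('tray','top',yaws=[0,np.pi]),find('tray','scene',yaws=[0,np.pi]))
s=r.grab_frame('top');cv2.imwrite('pics/topraw.png',s)
"
```

```text
ell_charcoal []
tray [(0.7, np.float64(568.12), np.float64(57.93), np.float64(359.56), np.float64(0.96))] [(0.57, np.float64(565.27), np.float64(60.02), np.float64(359.86), np.float64(0.94))]
```

View pics/w2.png

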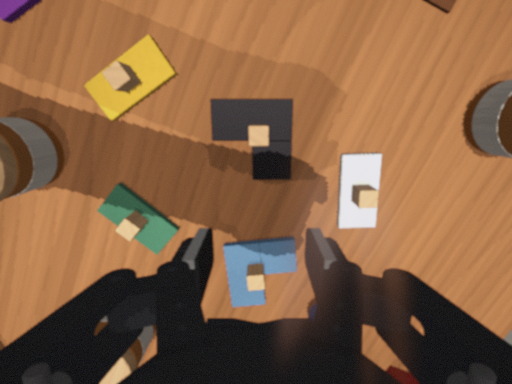

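The networks missed the charcoal tile, though it is plain at (255,135). Yellow is at (130,77), white at (360,190), green at (138,215) and blue at (258,270). I'll add a colour-mask fallback to the fit.

```bash
cat > tgt.py <<'E'
from h import *
HS=dict(ell_charcoal=((0,0,0),(180,255,62)),ell_blue=((95,90,50),(125,255,255)),bar_white=((0,0,150),(180,45,255)),
        bar_green=((60,80,30),(95,255,255)),bar_yellow=((22,150,100),(35,255,255)))
def cfit(n,im,c,xy,z=0,rad=75):
    "fit by colour near an expected place; pixels under the knob are not counted"
    m=cv2.inRange(cv2.cvtColor(im,cv2.COLOR_BGR2HSV),*map(np.array,HS[n]))
    u=proj(c,[[*xy,z+10]])[0];e=proj(c,[[xy[0]+rad,xy[1],z+10]])[0]
    w=np.zeros_like(m);cv2.circle(w,tuple(int(v) for v in u),int(np.hypot(*(e-u))),255,-1);m&=w
    k,lab,st,ce=cv2.connectedComponentsWithStats(cv2.morphologyEx(m,cv2.MORPH_CLOSE,np.ones((3,3))))
    if k<2:return None
    i=1+np.argmax(st[1:,4]);m=(lab==i).astype(float);x0=unproj(c,ce[i],z+10)
    body,kn=M[n][:-1],M[n][-1:]
    def f(q):
        p=[q[0],q[1],q[2]/50];g=render(c,body,p,z);v=1-render(c,kn,p,z)
        return 1-(np.minimum(g,m)*v).sum()/(np.maximum(g,m)*v).sum()
    st0=sorted((f([*x0,y*50]),y) for y in np.arange(0,2*np.pi,np.pi/8))[:3];best=None
    for _,y in st0:
        a=np.array([*x0,y*50]);o=minimize(f,a,method="Nelder-Mead",options=dict(initial_simplex=a+np.array([[0,0,0],[10,0,0],[0,10,0],[0,0,10]]),xatol=.1,fatol=1e-4))
        if best is None or o.fun<best.fun:best=o
    q=best.x;return [float(round(v,1)) for v in(q[0],q[1],np.degrees(q[2]/50)%360)]+[float(round(1-best.fun,3))]
def grasp(n,xy,off,z=13,camn="wrist"):
    s=r.observe();c=cam(camn,s);p=cfit(n,r.grab_frame(camn),c,xy);print(n,p)
    if p:
        yaw=(p[2]+off+90)%180-90
        if yaw<-30:yaw+=180
        print("yaw",round(yaw,1));go(p[0],p[1],z,yaw)
E
python3 -c "
from tgt import *
im=cv2.imread('pics/w2.png');c=cam('wrist')
for n,xy in dict(ell_charcoal=(554,-195),ell_blue=(611,-334),bar_white=(674,-207),bar_green=(471,-332),bar_yellow=(419,-198)).items():print(n,cfit(n,im,c,xy))
grasp('ell_charcoal',(554,-195),-90)
"
```

```text
ell_charcoal [558.8, -207.1, 116.1, 0.353]
ell_blue [613.7, -336.0, 301.2, 0.687]
bar_white [677.4, -205.3, 115.9, 0.947]
bar_green [472.5, -333.5, 342.8, 0.824]
bar_yellow [421.1, -197.5, 57.1, 0.86]
ell_charcoal [553.3, -196.7, 206.1, 0.568]
yaw 116.1
now [ 574.2 -238.1  150.6] [180.    0.  114.2] w 50.3 t 9.3 | shift in CURRENT axes [ 46.4  -2.2 137.6] | in GOAL axes [ 46.3  -0.6 137.6] | rotvec(tool) [ 0.     0.    -0.034]
```

```bash
python3 -c "
from tgt import *
im=r.grab_frame('wrist');h=cv2.cvtColor(im,cv2.COLOR_BGR2HSV);cv2.imwrite('pics/w3.png',im)
print(cv2.cvtColor(cv2.imread('pics/w2.png'),cv2.COLOR_BGR2HSV)[[110,120,130,160,170,150,60],[225,280,230,265,280,200,260]])
HS['ell_charcoal']=((0,0,0),(180,110,85))
c=cam('wrist');print(cfit('ell_charcoal',im,c,(553,-195),rad=62))
print(cfit('bar_white',im,c,(676,-206)),cfit('ell_blue',im,c,(612,-335)))
"
```

```text
[[165  23  67]
 [160  12  63]
 [165  24  63]
 [165  20  26]
 [120   9  30]
 [ 13 147 125]
 [ 13 146 166]]
[554.4, -195.9, 204.1, 0.896]
[676.1, -207.0, 116.3, 0.942] [612.1, -336.0, 304.4, 0.68]
```

>>> {"name": "send_rows", "arguments": {"motion": [{"jaw":40,"dx":46.6,"dy":-0.8,"dz":10,"ax":0,"ay":0,"az":0},{"jaw":40,"dx":0,"dy":0,"dz":50,"ax":0,"ay":0,"az":0},{"jaw":40,"dx":0,"dy":0,"dz":50,"ax":0,"ay":0,"az":0},{"jaw":40,"dx":0,"dy":0,"dz":28,"ax":0,"ay":0,"az":0},{"jaw":40,"dx":0,"dy":0,"dz":0,"ax":0,"ay":0,"az":0},{"jaw":10,"dx":0,"dy":0,"dz":0,"ax":0,"ay":0,"az":0},{"jaw":10,"dx":0,"dy":0,"dz":0,"ax":0,"ay":0,"az":0},{"jaw":10,"dx":0,"dy":0,"dz":0,"ax":0,"ay":0,"az":0},{"jaw":10,"dx":0,"dy":0,"dz":0,"ax":0,"ay":0,"az":0}], "squeeze": 50}}

```text
t: 10.48
tool_pos: [554.5, -196.8, 12.9]
eef_rot: [180.0, 0.0, 114.1]
contact_force: [-1.8, 0.5, 5.6]
gripper_width: 16.7
gripper_force: 50.3
```

>>> {"name": "send_rows", "arguments": {"motion": [{"jaw":10,"dx":0,"dy":0,"dz":-50,"ax":0,"ay":0,"az":0},{"jaw":10,"dx":0,"dy":0,"dz":-50,"ax":0,"ay":0,"az":0.14},{"jaw":10,"dx":0,"dy":0,"dz":-50,"ax":0,"ay":0,"az":0.14},{"jaw":10,"dx":0,"dy":0,"dz":-50,"ax":0,"ay":0,"az":0.141},{"jaw":10,"dx":50,"dy":0,"dz":0,"ax":0,"ay":0,"az":0},{"jaw":10,"dx":50,"dy":0,"dz":0,"ax":0,"ay":0,"az":0},{"jaw":10,"dx":50,"dy":-20,"dz":0,"ax":0,"ay":0,"az":0},{"jaw":10,"dx":0,"dy":0,"dz":0,"ax":0,"ay":0,"az":0},{"jaw":10,"dx":0,"dy":0,"dz":0,"ax":0,"ay":0,"az":0},{"jaw":10,"dx":0,"dy":0,"dz":0,"ax":0,"ay":0,"az":0}]}}

```text
t: 11.72
tool_pos: [534.5, -48.3, 212.0]
eef_rot: [-180.0, 0.0, 89.8]
contact_force: [0.3, 0.3, -0.5]
gripper_width: 16.5
gripper_force: 49.6
```

```bash
cat > trayfit.py <<'E'
from tgt import *
def floor(camn="wrist",xy=(567.5,58.7)):
    "white inner floor: image mask vs floor seen through the wall opening (rim 14 mm above hides part) -> pose"
    s=r.observe();c=cam(camn,s);im=r.grab_frame(camn)
    out=find("tray",camn,yaws=[0,np.pi],near=np.array(xy))
    m=(cv2.inRange(cv2.cvtColor(im,cv2.COLOR_BGR2HSV),np.array((0,0,120)),np.array((180,60,255)))>0).astype(float)
    w=render(c,[(R(-95,95,-75,75),0,5)],[*xy,0]);m=m*(w>.5)
    def f(q):
        p=[q[0],q[1],q[2]/50]
        g=np.minimum(render(c,[(R(-85,85,-65,65),5,5)],p),render(c,[(R(-85,85,-65,65),19,19)],p))
        return 1-np.minimum(g,m).sum()/np.maximum(g,m).sum()
    a=np.array([*xy,0.]);o=minimize(f,a,method="Nelder-Mead",options=dict(initial_simplex=a+np.array([[0,0,0],[5,0,0],[0,5,0],[0,0,3]]),xatol=.05,fatol=1e-5))
    print(camn,"outer",out,"floor",np.round([o.x[0],o.x[1],np.degrees(o.x[2]/50),1-o.fun],3))
    return im
E
python3 -c "
from trayfit import *
cv2.imwrite('pics/w4.png',floor('wrist'));floor('top');floor('scene')
go(534.2,87.9,60,90)"
```

```text
wrist outer [(0.9, np.float64(567.43), np.float64(58.56), np.float64(359.88), np.float64(0.97))] floor [5.66916e+02 5.82220e+01 2.44000e-01 9.83000e-01]
top outer [(0.76, np.float64(568.68), np.float64(60.46), np.float64(1.38), np.float64(0.87))] floor [5.66123e+02 5.83880e+01 3.26000e-01 9.56000e-01]
scene outer [(0.64, np.float64(565.94), np.float64(59.57), np.float64(0.32), np.float64(0.94))] floor [565.492  60.256  -0.584   0.974]
now [534.3 -46.8 212.2] [-180.    -0.    89.9] w 17.1 t 12.2 | shift in CURRENT axes [134.7  -0.2 152.2] | in GOAL axes [ 1.347e+02 -1.000e-01  1.522e+02] | rotvec(tool) [-0.    -0.    -0.001]
```

View pics/w4.png

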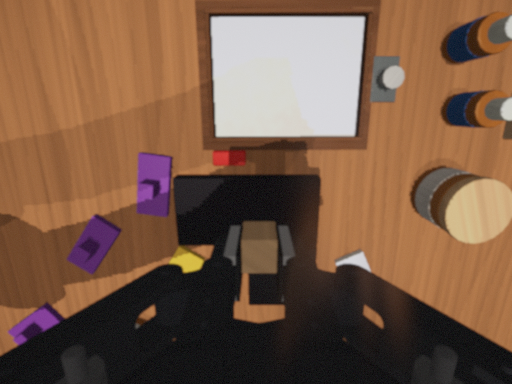

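The tray floor shows clearly at (288,75) with the tile held square. The tray centre comes out at (567.1, 58.4) with yaw 0.

>>> {"name": "send_rows", "arguments": {"motion": [{"jaw":10,"dx":50,"dy":0,"dz":20,"ax":0,"ay":0,"az":0},{"jaw":10,"dx":50,"dy":0,"dz":30,"ax":0,"ay":0,"az":0},{"jaw":10,"dx":34.4,"dy":-0.5,"dz":40,"ax":0,"ay":0,"az":0},{"jaw":10,"dx":0,"dy":0,"dz":50,"ax":0,"ay":0,"az":0},{"jaw":10,"dx":0,"dy":0,"dz":30,"ax":0,"ay":0,"az":0},{"jaw":10,"dx":0,"dy":0,"dz":15,"ax":0,"ay":0,"az":0},{"jaw":10,"dx":0,"dy":0,"dz":8.5,"ax":0,"ay":0,"az":0},{"jaw":10,"dx":0,"dy":0,"dz":0,"ax":0,"ay":0,"az":0}]}}

```text
t: 13.18
tool_pos: [534.3, 87.7, 19.2]
eef_rot: [180.0, -0.0, 89.9]
contact_force: [-0.8, 0.9, -0.2]
gripper_width: 17.0
gripper_force: 49.5
```

>>> {"name": "send_rows", "arguments": {"motion": [{"jaw":10,"dx":0,"dy":0,"dz":1.2,"ax":0,"ay":0,"az":0},{"jaw":32,"dx":0,"dy":0,"dz":0,"ax":0,"ay":0,"az":0},{"jaw":32,"dx":0,"dy":0,"dz":0,"ax":0,"ay":0,"az":0},{"jaw":32,"dx":0,"dy":0,"dz":-40,"ax":0,"ay":0,"az":0},{"jaw":40,"dx":0,"dy":0,"dz":-50,"ax":0,"ay":0,"az":0.172},{"jaw":40,"dx":0,"dy":0,"dz":-42,"ax":0,"ay":0,"az":0.172},{"jaw":40,"dx":0,"dy":0,"dz":0,"ax":0,"ay":0,"az":0.172},{"jaw":40,"dx":0,"dy":0,"dz":0,"ax":0,"ay":0,"az":0.172},{"jaw":40,"dx":0,"dy":0,"dz":0,"ax":0,"ay":0,"az":0.172},{"jaw":40,"dx":0,"dy":0,"dz":0,"ax":0,"ay":0,"az":0.17}]}}

```text
t: 14.42
tool_pos: [534.0, 87.7, 150.0]
eef_rot: [180.0, -0.0, 30.6]
contact_force: [-0.3, -0.3, -0.5]
gripper_width: 39.7
gripper_force: 0.0
```

>>> {"name": "send_rows", "arguments": {"motion": [{"jaw":40,"dx":-25,"dy":50.5,"dz":0,"ax":0,"ay":0,"az":0},{"jaw":40,"dx":-25,"dy":50.5,"dz":0,"ax":0,"ay":0,"az":0},{"jaw":40,"dx":-25,"dy":50.5,"dz":0,"ax":0,"ay":0,"az":0},{"jaw":40,"dx":-25,"dy":50.5,"dz":0,"ax":0,"ay":0,"az":0},{"jaw":40,"dx":-25,"dy":50.5,"dz":0,"ax":0,"ay":0,"az":0},{"jaw":40,"dx":-25,"dy":50.5,"dz":0,"ax":0,"ay":0,"az":0},{"jaw":40,"dx":-25,"dy":50.5,"dz":0,"ax":0,"ay":0,"az":0},{"jaw":40,"dx":-25,"dy":50.5,"dz":0,"ax":0,"ay":0,"az":0},{"jaw":40,"dx":0,"dy":0,"dz":0,"ax":0,"ay":0,"az":0},{"jaw":40,"dx":0,"dy":0,"dz":0,"ax":0,"ay":0,"az":0}]}}

```text
t: 15.68
tool_pos: [570.0, -361.0, 149.4]
eef_rot: [-179.9, -0.0, 30.9]
contact_force: [0.1, -0.3, -0.5]
gripper_width: 40.1
gripper_force: 0.0
```

```bash
sed -i 's/ell_charcoal=((0,0,0),(180,255,62))/ell_charcoal=((0,0,0),(180,110,85))/' tgt.py; python3 -c "
from tgt import *
r.grab_frame('top')
grasp('ell_blue',(612,-335),90)
c=cam('top');im=r.grab_frame('top');print('charcoal in tray',cfit('ell_charcoal',im,c,(533.8,87.6),5,rad=55))
"
```

```text
ell_blue [612.2, -336.6, 299.8, 0.821]
yaw 29.8
now [ 570.5 -359.8  149.8] [-180.    -0.    31.1] w 40.3 t 15.8 | shift in CURRENT axes [ 47.6   1.7 136.9] | in GOAL axes [ 47.7   0.6 136.8] | rotvec(tool) [-0.    -0.001  0.022]
charcoal in tray [534.4, 90.9, 182.2, 0.715]
```

```bash
python3 -c "
from tgt import *
print(find('ell_blue','wrist',near=np.array([612,-336])))
im=r.grab_frame('wrist');print(cv2.cvtColor(im,cv2.COLOR_BGR2HSV)[tuple(proj(cam('wrist'),[[612,-360,10],[590,-330,10],[640,-350,10]]).astype(int).T[::-1])])
HS['ell_blue']=((90,60,30),(130,255,255));print(cfit('ell_blue',im,cam('wrist'),(612,-336)))
go(612,-336,13,30.5)
"
```

```text
[(0.87, np.float64(612.57), np.float64(-334.79), np.float64(299.76), np.float64(0.96))]
[[104  99 129]
 [104 105 100]
 [ 13 149 125]]
[611.9, -335.7, 299.7, 0.919]
now [ 570.4 -360.6  149.9] [180.  -0.  31.] w 40.1 t 16.0 | shift in CURRENT axes [ 48.3   0.3 136.9] | in GOAL axes [ 4.830e+01 -1.000e-01  1.369e+02] | rotvec(tool) [ 0.    -0.     0.009]
```

>>> {"name": "send_rows", "arguments": {"motion": [{"jaw":40,"dx":0,"dy":0,"dz":10,"ax":0,"ay":0,"az":0.022},{"jaw":40,"dx":48.7,"dy":-0.8,"dz":10,"ax":0,"ay":0,"az":0},{"jaw":40,"dx":0,"dy":0,"dz":50,"ax":0,"ay":0,"az":0},{"jaw":40,"dx":0,"dy":0,"dz":40,"ax":0,"ay":0,"az":0},{"jaw":40,"dx":0,"dy":0,"dz":27,"ax":0,"ay":0,"az":0},{"jaw":40,"dx":0,"dy":0,"dz":0,"ax":0,"ay":0,"az":0},{"jaw":10,"dx":0,"dy":0,"dz":0,"ax":0,"ay":0,"az":0},{"jaw":10,"dx":0,"dy":0,"dz":0,"ax":0,"ay":0,"az":0},{"jaw":10,"dx":0,"dy":0,"dz":0,"ax":0,"ay":0,"az":0},{"jaw":10,"dx":0,"dy":0,"dz":0,"ax":0,"ay":0,"az":0}]}}

```text
t: 17.23
tool_pos: [611.8, -336.9, 12.5]
eef_rot: [-180.0, 0.0, 29.7]
contact_force: [0.0, -0.4, -2.5]
gripper_width: 16.9
gripper_force: 49.7
```

>>> {"name": "send_rows", "arguments": {"motion": [{"jaw":10,"dx":0,"dy":0,"dz":-50,"ax":0,"ay":0,"az":0},{"jaw":10,"dx":0,"dy":0,"dz":-50,"ax":0,"ay":0,"az":0},{"jaw":10,"dx":0,"dy":0,"dz":-50,"ax":0,"ay":0,"az":-0.15},{"jaw":10,"dx":0,"dy":0,"dz":-50,"ax":0,"ay":0,"az":-0.15},{"jaw":10,"dx":0,"dy":0,"dz":0,"ax":0,"ay":0,"az":-0.15},{"jaw":10,"dx":0,"dy":0,"dz":0,"ax":0,"ay":0,"az":-0.15},{"jaw":10,"dx":0,"dy":0,"dz":0,"ax":0,"ay":0,"az":-0.15},{"jaw":10,"dx":0,"dy":0,"dz":0,"ax":0,"ay":0,"az":-0.15},{"jaw":10,"dx":0,"dy":0,"dz":0,"ax":0,"ay":0,"az":-0.15},{"jaw":10,"dx":0,"dy":0,"dz":0,"ax":0,"ay":0,"az":0}]}}

```text
t: 18.48
tool_pos: [611.7, -337.0, 212.3]
eef_rot: [-180.0, -0.0, 89.8]
contact_force: [1.2, -0.2, -1.0]
gripper_width: 17.3
gripper_force: 49.8
```

>>> {"name": "send_rows", "arguments": {"motion": [{"jaw":10,"dx":50,"dy":-16,"dz":0,"ax":0,"ay":0,"az":0},{"jaw":10,"dx":50,"dy":-16,"dz":0,"ax":0,"ay":0,"az":0},{"jaw":10,"dx":50,"dy":-16,"dz":0,"ax":0,"ay":0,"az":0},{"jaw":10,"dx":50,"dy":-16,"dz":0,"ax":0,"ay":0,"az":0},{"jaw":10,"dx":50,"dy":-16,"dz":0,"ax":0,"ay":0,"az":0},{"jaw":10,"dx":40,"dy":-14,"dz":0,"ax":0,"ay":0,"az":0},{"jaw":10,"dx":0,"dy":0,"dz":0,"ax":0,"ay":0,"az":0},{"jaw":10,"dx":0,"dy":0,"dz":0,"ax":0,"ay":0,"az":0}]}}

```text
t: 19.48
tool_pos: [519.1, -47.3, 212.8]
eef_rot: [180.0, 0.1, 89.7]
contact_force: [0.1, -0.1, -2.1]
gripper_width: 16.6
gripper_force: 54.5
```

```bash
python3 -c "
from tgt import *
c=cam('wrist');im=r.grab_frame('wrist');print('charcoal in tray',cfit('ell_charcoal',im,c,(533.8,87.6),5,rad=55))
cv2.imwrite('pics/w5.png',im)
go(517.4,28.2,19,90)
"
```

```text
charcoal in tray [535.0, 89.8, 179.5, 0.896]
now [519.1 -47.8 212.6] [180.    0.   89.6] w 16.8 t 19.5 | shift in CURRENT axes [ 76.1  -2.2 193.6] | in GOAL axes [ 76.   -1.7 193.6] | rotvec(tool) [ 0.     0.001 -0.006]
```

View pics/w5.png

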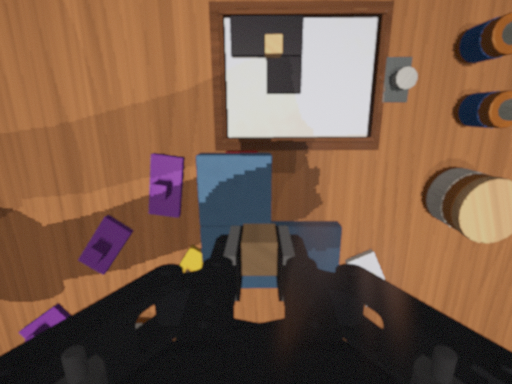

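Charcoal lies in the tray at (268,52), close to the far wall. Blue is held square, so I'll place it now.

>>> {"name": "send_rows", "arguments": {"motion": [{"jaw":10,"dx":40,"dy":0,"dz":40,"ax":0,"ay":0,"az":-0.006},{"jaw":10,"dx":37.3,"dy":-1.1,"dz":40,"ax":0,"ay":0,"az":0},{"jaw":10,"dx":0,"dy":0,"dz":50,"ax":0,"ay":0,"az":0},{"jaw":10,"dx":0,"dy":0,"dz":40,"ax":0,"ay":0,"az":0},{"jaw":10,"dx":0,"dy":0,"dz":16,"ax":0,"ay":0,"az":0},{"jaw":10,"dx":0,"dy":0,"dz":8,"ax":0,"ay":0,"az":0},{"jaw":10,"dx":0,"dy":0,"dz":0,"ax":0,"ay":0,"az":0}]}}

```text
t: 20.4
tool_pos: [518.4, 30.5, 19.2]
eef_rot: [179.9, -0.0, 90.1]
contact_force: [1.3, 0.5, -0.8]
gripper_width: 17.0
gripper_force: 54.6
```

>>> {"name": "send_rows", "arguments": {"motion": [{"jaw":10,"dx":0,"dy":0,"dz":1.5,"ax":0,"ay":0,"az":0},{"jaw":32,"dx":0,"dy":0,"dz":0,"ax":0,"ay":0,"az":0},{"jaw":32,"dx":0,"dy":0,"dz":0,"ax":0,"ay":0,"az":0},{"jaw":32,"dx":0,"dy":0,"dz":-40,"ax":0,"ay":0,"az":0},{"jaw":40,"dx":0,"dy":0,"dz":-50,"ax":0,"ay":0,"az":0.17},{"jaw":40,"dx":0,"dy":0,"dz":-42,"ax":0,"ay":0,"az":0.17},{"jaw":40,"dx":0,"dy":0,"dz":0,"ax":0,"ay":0,"az":0.17},{"jaw":40,"dx":0,"dy":0,"dz":0,"ax":0,"ay":0,"az":0.17},{"jaw":40,"dx":0,"dy":0,"dz":0,"ax":0,"ay":0,"az":0.17},{"jaw":40,"dx":0,"dy":0,"dz":0,"ax":0,"ay":0,"az":0.17}]}}

```text
t: 21.65
tool_pos: [517.7, 30.8, 149.5]
eef_rot: [180.0, -0.0, 31.4]
contact_force: [0.1, -0.0, -0.3]
gripper_width: 39.6
gripper_force: 0.0
```

>>> {"name": "send_rows", "arguments": {"motion": [{"jaw":40,"dx":-2,"dy":47,"dz":0,"ax":0,"ay":0,"az":0.097},{"jaw":40,"dx":-2,"dy":47,"dz":0,"ax":0,"ay":0,"az":0},{"jaw":40,"dx":-2,"dy":47,"dz":0,"ax":0,"ay":0,"az":0},{"jaw":40,"dx":-2,"dy":47,"dz":0,"ax":0,"ay":0,"az":0},{"jaw":40,"dx":-2,"dy":47,"dz":0,"ax":0,"ay":0,"az":0},{"jaw":40,"dx":-2,"dy":47,"dz":0,"ax":0,"ay":0,"az":0},{"jaw":40,"dx":0,"dy":0,"dz":0,"ax":0,"ay":0,"az":0},{"jaw":40,"dx":0,"dy":0,"dz":0,"ax":0,"ay":0,"az":0},{"jaw":40,"dx":0,"dy":0,"dz":0,"ax":0,"ay":0,"az":0}]}}

```text
t: 22.78
tool_pos: [635.4, -223.9, 149.4]
eef_rot: [-180.0, -0.0, 26.3]
contact_force: [-0.1, 0.5, -0.4]
gripper_width: 39.7
gripper_force: 0.0
```

```bash
python3 -c "
from tgt import *
grasp('bar_white',(676,-206),-90)
print(find('bar_white','wrist',near=np.array([676,-206])))
c=cam('top');im=r.grab_frame('top');print('charcoal in tray',cfit('ell_charcoal',im,c,(533.8,87.6),5,rad=55),cfit('ell_blue',im,c,(518,30),5,rad=55))
"
```

```text
bar_white [675.3, -206.5, 116.0, 0.951]
yaw 26.0
now [ 635.4 -224.1  149.5] [-180.    -0.    26.3] w 40.1 t 22.8 | shift in CURRENT axes [ 43.5   1.9 136.5] | in GOAL axes [ 43.6   1.6 136.5] | rotvec(tool) [-0.    -0.     0.005]
[(0.94, np.float64(675.19), np.float64(-206.17), np.float64(116.38), np.float64(0.97))]
charcoal in tray [534.8, 90.3, 178.5, 0.698] [520.3, 30.4, 0.8, 0.789]
```

>>> {"name": "send_rows", "arguments": {"motion": [{"jaw":40,"dx":43.9,"dy":1.5,"dz":10,"ax":0,"ay":0,"az":0},{"jaw":40,"dx":0,"dy":0,"dz":50,"ax":0,"ay":0,"az":0},{"jaw":40,"dx":0,"dy":0,"dz":45,"ax":0,"ay":0,"az":0},{"jaw":40,"dx":0,"dy":0,"dz":31.5,"ax":0,"ay":0,"az":0},{"jaw":40,"dx":0,"dy":0,"dz":0,"ax":0,"ay":0,"az":0},{"jaw":40,"dx":0,"dy":0,"dz":0,"ax":0,"ay":0,"az":0},{"jaw":10,"dx":0,"dy":0,"dz":0,"ax":0,"ay":0,"az":0},{"jaw":10,"dx":0,"dy":0,"dz":0,"ax":0,"ay":0,"az":0},{"jaw":10,"dx":0,"dy":0,"dz":0,"ax":0,"ay":0,"az":0}]}}

```text
t: 24.1
tool_pos: [675.8, -207.7, 13.3]
eef_rot: [180.0, -0.0, 26.2]
contact_force: [-0.3, 1.4, 4.2]
gripper_width: 17.1
gripper_force: 49.9
```

>>> {"name": "send_rows", "arguments": {"motion": [{"jaw":10,"dx":0,"dy":0,"dz":-50,"ax":0,"ay":0,"az":0},{"jaw":10,"dx":0,"dy":0,"dz":-50,"ax":0,"ay":0,"az":0},{"jaw":10,"dx":0,"dy":0,"dz":-50,"ax":0,"ay":0,"az":-0.16},{"jaw":10,"dx":0,"dy":0,"dz":-50,"ax":0,"ay":0,"az":-0.16},{"jaw":10,"dx":0,"dy":0,"dz":0,"ax":0,"ay":0,"az":-0.16},{"jaw":10,"dx":0,"dy":0,"dz":0,"ax":0,"ay":0,"az":-0.16},{"jaw":10,"dx":0,"dy":0,"dz":0,"ax":0,"ay":0,"az":-0.16},{"jaw":10,"dx":0,"dy":0,"dz":0,"ax":0,"ay":0,"az":-0.16},{"jaw":10,"dx":0,"dy":0,"dz":0,"ax":0,"ay":0,"az":-0.15},{"jaw":10,"dx":0,"dy":0,"dz":0,"ax":0,"ay":0,"az":0}]}}

```text
t: 25.35
tool_pos: [675.1, -207.8, 212.1]
eef_rot: [-180.0, -0.0, 89.7]
contact_force: [-0.9, -0.4, 0.1]
gripper_width: 16.9
gripper_force: 49.3
```

>>> {"name": "send_rows", "arguments": {"motion": [{"jaw":10,"dx":55,"dy":-22,"dz":0,"ax":0,"ay":0,"az":0},{"jaw":10,"dx":55,"dy":-22,"dz":0,"ax":0,"ay":0,"az":0},{"jaw":10,"dx":50,"dy":-21,"dz":0,"ax":0,"ay":0,"az":0},{"jaw":10,"dx":0,"dy":0,"dz":0,"ax":0,"ay":0,"az":-0.005},{"jaw":10,"dx":0,"dy":0,"dz":0,"ax":0,"ay":0,"az":0},{"jaw":10,"dx":0,"dy":0,"dz":0,"ax":0,"ay":0,"az":0}]}}

```text
t: 26.1
tool_pos: [611.4, -49.0, 212.3]
eef_rot: [-180.0, 0.0, 89.9]
contact_force: [-0.9, -0.1, -0.1]
gripper_width: 16.8
gripper_force: 49.4
```

```bash
sed -i 's/ell_blue=((95,90,50),(125,255,255))/ell_blue=((90,60,30),(130,255,255))/' tgt.py; python3 -c "
from tgt import *
c=cam('wrist');im=r.grab_frame('wrist')
print(cfit('ell_charcoal',im,c,(535,89),5,rad=55),cfit('ell_blue',im,c,(518,31),5,rad=60),find('tray','wrist',near=np.array([567,58]),yaws=[0,np.pi]))
cv2.imwrite('pics/w6.png',im)
go(610.4,101.4,19,90)
"
```

```text
[534.3, 90.6, 179.1, 0.896] [518.7, 31.4, 0.2, 0.899] [(0.71, np.float64(567.0), np.float64(58.81), np.float64(0.15), np.float64(0.66))]
now [611.3 -48.4 212.3] [-180.    -0.    89.9] w 16.6 t 26.2 | shift in CURRENT axes [149.8  -1.  193.3] | in GOAL axes [149.8  -0.9 193.3] | rotvec(tool) [-0.    -0.    -0.001]
```

View pics/w6.png

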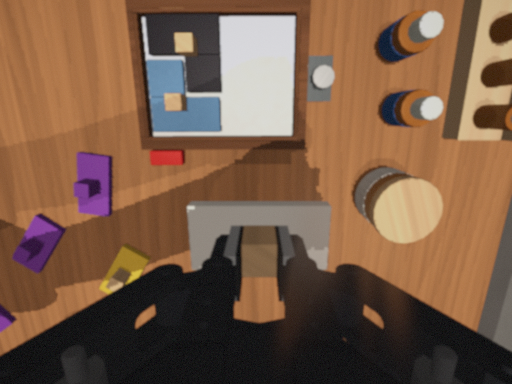

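Both Ls lie flat and interlocked at (185,80), with about 87 mm free to their right. White is held square.

>>> {"name": "send_rows", "arguments": {"motion": [{"jaw":10,"dx":50,"dy":-0.9,"dz":20,"ax":0,"ay":0,"az":0},{"jaw":10,"dx":50,"dy":0,"dz":30,"ax":0,"ay":0,"az":0},{"jaw":10,"dx":49.8,"dy":0,"dz":35,"ax":0,"ay":0,"az":0},{"jaw":10,"dx":0,"dy":0,"dz":45,"ax":0,"ay":0,"az":0},{"jaw":10,"dx":0,"dy":0,"dz":35,"ax":0,"ay":0,"az":0},{"jaw":10,"dx":0,"dy":0,"dz":18,"ax":0,"ay":0,"az":0},{"jaw":10,"dx":0,"dy":0,"dz":10,"ax":0,"ay":0,"az":0},{"jaw":10,"dx":0,"dy":0,"dz":0,"ax":0,"ay":0,"az":0}]}}

```text
t: 27.25
tool_pos: [610.6, 102.4, 20.0]
eef_rot: [180.0, -0.0, 90.0]
contact_force: [0.2, 1.5, -0.4]
gripper_width: 16.8
gripper_force: 49.3
```

>>> {"name": "send_rows", "arguments": {"motion": [{"jaw":10,"dx":0,"dy":0,"dz":2,"ax":0,"ay":0,"az":0},{"jaw":32,"dx":0,"dy":0,"dz":0,"ax":0,"ay":0,"az":0},{"jaw":32,"dx":0,"dy":0,"dz":0,"ax":0,"ay":0,"az":0},{"jaw":32,"dx":0,"dy":0,"dz":-40,"ax":0,"ay":0,"az":0},{"jaw":40,"dx":0,"dy":0,"dz":-50,"ax":0,"ay":0,"az":0.144},{"jaw":40,"dx":0,"dy":0,"dz":-42,"ax":0,"ay":0,"az":0.144}]}}

```text
t: 28.0
tool_pos: [610.2, 102.7, 151.7]
eef_rot: [180.0, -0.1, 73.3]
contact_force: [0.4, -0.3, 0.3]
gripper_width: 39.9
gripper_force: 0.0
```

>>> {"name": "send_rows", "arguments": {"motion": [{"jaw":40,"dx":-56,"dy":-1,"dz":0,"ax":0,"ay":0,"az":0},{"jaw":40,"dx":-56,"dy":-1,"dz":0,"ax":0,"ay":0,"az":0},{"jaw":40,"dx":-56,"dy":-1,"dz":0,"ax":0,"ay":0,"az":0},{"jaw":40,"dx":-56,"dy":-1,"dz":0,"ax":0,"ay":0,"az":0},{"jaw":40,"dx":-56,"dy":-1,"dz":0,"ax":0,"ay":0,"az":0},{"jaw":40,"dx":-56,"dy":-1,"dz":0,"ax":0,"ay":0,"az":0},{"jaw":40,"dx":-56,"dy":-1,"dz":0,"ax":0,"ay":0,"az":0},{"jaw":40,"dx":-56,"dy":-1,"dz":0,"ax":0,"ay":0,"az":0},{"jaw":40,"dx":-56,"dy":-1,"dz":0,"ax":0,"ay":0,"az":0}]}}

```text
t: 29.12
tool_pos: [458.1, -380.2, 150.2]
eef_rot: [179.9, 0.0, 73.6]
contact_force: [0.4, 0.3, -0.4]
gripper_width: 39.7
gripper_force: 0.0
```

>>> {"name": "send_rows", "arguments": {"motion": [{"jaw":40,"dx":0,"dy":0,"dz":0,"ax":0,"ay":0,"az":0},{"jaw":40,"dx":0,"dy":0,"dz":0,"ax":0,"ay":0,"az":0}]}}

```text
t: 29.38
tool_pos: [458.9, -378.0, 149.8]
eef_rot: [180.0, -0.0, 73.5]
contact_force: [0.9, 0.0, 0.3]
gripper_width: 40.1
gripper_force: 0.0
```

```bash
python3 -c "
from tgt import *
grasp('bar_green',(472,-332),-90)
print(find('bar_green','wrist',near=np.array([472,-332])))
"
```

```text
bar_green [470.3, -332.9, 164.1, 0.832]
yaw 74.1
now [ 459.3 -377.2  149.8] [180.   -0.   73.6] w 40.1 t 29.4 | shift in CURRENT axes [ 45.5  -2.  136.9] | in GOAL axes [ 45.6  -1.6 136.8] | rotvec(tool) [ 0.    -0.001 -0.008]
[(0.72, np.float64(471.21), np.float64(-332.11), np.float64(162.27), np.float64(0.96))]
```

>>> {"name": "send_rows", "arguments": {"motion": [{"jaw":40,"dx":46,"dy":-1.6,"dz":10,"ax":0,"ay":0,"az":0},{"jaw":40,"dx":0,"dy":0,"dz":50,"ax":0,"ay":0,"az":0},{"jaw":40,"dx":0,"dy":0,"dz":45,"ax":0,"ay":0,"az":0},{"jaw":40,"dx":0,"dy":0,"dz":31.8,"ax":0,"ay":0,"az":0},{"jaw":40,"dx":0,"dy":0,"dz":0,"ax":0,"ay":0,"az":0},{"jaw":40,"dx":0,"dy":0,"dz":0,"ax":0,"ay":0,"az":0},{"jaw":10,"dx":0,"dy":0,"dz":0,"ax":0,"ay":0,"az":0},{"jaw":10,"dx":0,"dy":0,"dz":0,"ax":0,"ay":0,"az":0},{"jaw":10,"dx":0,"dy":0,"dz":0,"ax":0,"ay":0,"az":0}]}}

```text
t: 30.65
tool_pos: [470.8, -334.0, 13.8]
eef_rot: [179.9, 0.0, 73.6]
contact_force: [-0.5, 1.0, 6.3]
gripper_width: 16.8
gripper_force: 49.8
```

>>> {"name": "send_rows", "arguments": {"motion": [{"jaw":10,"dx":0,"dy":0,"dz":-50,"ax":0,"ay":0,"az":0},{"jaw":10,"dx":0,"dy":0,"dz":-50,"ax":0,"ay":0,"az":0},{"jaw":10,"dx":0,"dy":0,"dz":-50,"ax":0,"ay":0,"az":-0.143},{"jaw":10,"dx":0,"dy":0,"dz":-50,"ax":0,"ay":0,"az":-0.143},{"jaw":10,"dx":48,"dy":23,"dz":0,"ax":0,"ay":0,"az":0},{"jaw":10,"dx":48,"dy":23,"dz":0,"ax":0,"ay":0,"az":0},{"jaw":10,"dx":48,"dy":23,"dz":0,"ax":0,"ay":0,"az":0},{"jaw":10,"dx":48,"dy":23,"dz":0,"ax":0,"ay":0,"az":0},{"jaw":10,"dx":48,"dy":23,"dz":0,"ax":0,"ay":0,"az":0},{"jaw":10,"dx":45,"dy":24,"dz":0,"ax":0,"ay":0,"az":0}]}}

```text
t: 31.9
tool_pos: [609.8, -47.6, 212.8]
eef_rot: [-180.0, 0.0, 89.9]
contact_force: [0.7, -1.2, -0.9]
gripper_width: 17.2
gripper_force: 49.1
```

>>> {"name": "send_rows", "arguments": {"motion": [{"jaw":10,"dx":0,"dy":0,"dz":0,"ax":0,"ay":0,"az":0},{"jaw":10,"dx":0,"dy":0,"dz":0,"ax":0,"ay":0,"az":0},{"jaw":10,"dx":0,"dy":0,"dz":0,"ax":0,"ay":0,"az":0}]}}

```text
t: 32.28
tool_pos: [609.1, -50.9, 212.6]
eef_rot: [-180.0, 0.1, 89.8]
contact_force: [-0.1, 0.4, -0.2]
gripper_width: 16.6
gripper_force: 49.1
```

```bash
python3 -c "
from tgt import *
c=cam('wrist');im=r.grab_frame('wrist')
print(cfit('ell_charcoal',im,c,(535,89),5,rad=55),cfit('ell_blue',im,c,(518,31),5,rad=60),find('bar_white','wrist',z=5,near=np.array([610,102])),find('bar_green','wrist',z=199))
cv2.imwrite('pics/w7.png',im)
go(610.4,15.4,19,90)
"
```

```text
[534.3, 90.2, 180.5, 0.895] [518.9, 31.4, 0.7, 0.895] [(0.61, np.float64(610.94), np.float64(101.58), np.float64(180.04), np.float64(0.96))] [(0.57, np.float64(609.37), np.float64(-48.83), np.float64(179.44), np.float64(0.75))]
now [609.4 -49.9 212.9] [180.    0.   89.9] w 16.9 t 32.5 | shift in CURRENT axes [ 65.4   0.9 193.8] | in GOAL axes [ 65.3   1.  193.9] | rotvec(tool) [ 0.     0.    -0.002]
```

View pics/w7.png

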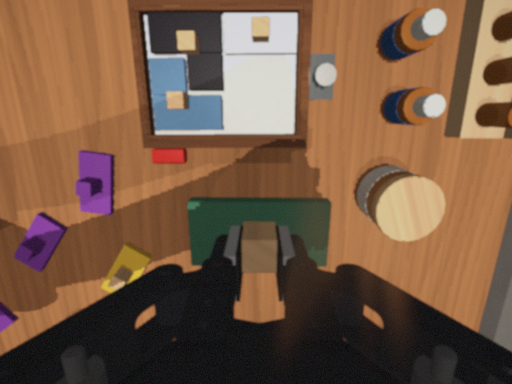

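White lies at (261,33) in the tray and green is held square at (260,232). The near row is free.

>>> {"name": "send_rows", "arguments": {"motion": [{"jaw":10,"dx":40,"dy":0.9,"dz":40,"ax":0,"ay":0,"az":0},{"jaw":10,"dx":24.7,"dy":0,"dz":40,"ax":0,"ay":0,"az":0},{"jaw":10,"dx":0,"dy":0,"dz":50,"ax":0,"ay":0,"az":0},{"jaw":10,"dx":0,"dy":0,"dz":38,"ax":0,"ay":0,"az":0},{"jaw":10,"dx":0,"dy":0,"dz":16,"ax":0,"ay":0,"az":0},{"jaw":10,"dx":0,"dy":0,"dz":8.9,"ax":0,"ay":0,"az":0},{"jaw":10,"dx":0,"dy":0,"dz":0,"ax":0,"ay":0,"az":0}]}}

```text
t: 33.4
tool_pos: [611.0, 15.7, 20.5]
eef_rot: [179.9, -0.0, 89.9]
contact_force: [0.3, 0.2, -0.9]
gripper_width: 16.9
gripper_force: 49.2
```

>>> {"name": "send_rows", "arguments": {"motion": [{"jaw":10,"dx":0,"dy":0,"dz":1.6,"ax":0,"ay":0,"az":0},{"jaw":32,"dx":0,"dy":0,"dz":0,"ax":0,"ay":0,"az":0},{"jaw":32,"dx":0,"dy":0,"dz":0,"ax":0,"ay":0,"az":0},{"jaw":32,"dx":0,"dy":0,"dz":-40,"ax":0,"ay":0,"az":0},{"jaw":40,"dx":0,"dy":0,"dz":-50,"ax":0,"ay":0,"az":-0.164},{"jaw":40,"dx":0,"dy":0,"dz":-42,"ax":0,"ay":0,"az":-0.164},{"jaw":40,"dx":0,"dy":0,"dz":0,"ax":0,"ay":0,"az":-0.164},{"jaw":40,"dx":0,"dy":0,"dz":0,"ax":0,"ay":0,"az":-0.164},{"jaw":40,"dx":0,"dy":0,"dz":0,"ax":0,"ay":0,"az":-0.164},{"jaw":40,"dx":0,"dy":0,"dz":0,"ax":0,"ay":0,"az":-0.164}]}}

```text
t: 34.65
tool_pos: [610.6, 15.6, 150.7]
eef_rot: [180.0, 0.0, 146.6]
contact_force: [-0.6, 0.2, -0.5]
gripper_width: 39.7
gripper_force: 0.0
```

>>> {"name": "send_rows", "arguments": {"motion": [{"jaw":40,"dx":-1,"dy":-47,"dz":0,"ax":0,"ay":0,"az":0},{"jaw":40,"dx":-1,"dy":-47,"dz":0,"ax":0,"ay":0,"az":0},{"jaw":40,"dx":0,"dy":-47,"dz":0,"ax":0,"ay":0,"az":0},{"jaw":40,"dx":-1,"dy":-47,"dz":0,"ax":0,"ay":0,"az":0},{"jaw":40,"dx":-1,"dy":-47,"dz":0,"ax":0,"ay":0,"az":0},{"jaw":40,"dx":0,"dy":-47,"dz":0,"ax":0,"ay":0,"az":0},{"jaw":40,"dx":0,"dy":0,"dz":0,"ax":0,"ay":0,"az":0},{"jaw":40,"dx":0,"dy":0,"dz":0,"ax":0,"ay":0,"az":0},{"jaw":40,"dx":0,"dy":0,"dz":0,"ax":0,"ay":0,"az":0}]}}

```text
t: 35.78
tool_pos: [458.3, -219.9, 150.6]
eef_rot: [180.0, 0.0, 146.4]
contact_force: [-0.6, -0.0, -0.7]
gripper_width: 40.0
gripper_force: 0.0
```

```bash
python3 -c "
from tgt import *
grasp('bar_yellow',(421,-198),90)
print(find('bar_yellow','wrist',near=np.array([421,-198])))
"
```

```text
bar_yellow [420.4, -198.4, 57.1, 0.782]
yaw 147.1
now [ 458.3 -219.9  150.6] [180.    0.  146.5] w 39.9 t 35.8 | shift in CURRENT axes [ 43.5  -3.1 137.5] | in GOAL axes [ 43.5  -2.6 137.6] | rotvec(tool) [ 0.     0.001 -0.011]
[(0.56, np.float64(420.13), np.float64(-198.36), np.float64(57.44), np.float64(0.98))]
```

>>> {"name": "send_rows", "arguments": {"motion": [{"jaw":40,"dx":43.5,"dy":-2.8,"dz":10,"ax":0,"ay":0,"az":-0.014},{"jaw":40,"dx":0,"dy":0,"dz":50,"ax":0,"ay":0,"az":0},{"jaw":40,"dx":0,"dy":0,"dz":45,"ax":0,"ay":0,"az":0},{"jaw":40,"dx":0,"dy":0,"dz":32.5,"ax":0,"ay":0,"az":0},{"jaw":40,"dx":0,"dy":0,"dz":0,"ax":0,"ay":0,"az":0},{"jaw":40,"dx":0,"dy":0,"dz":0,"ax":0,"ay":0,"az":0},{"jaw":10,"dx":0,"dy":0,"dz":0,"ax":0,"ay":0,"az":0},{"jaw":10,"dx":0,"dy":0,"dz":0,"ax":0,"ay":0,"az":0},{"jaw":10,"dx":0,"dy":0,"dz":0,"ax":0,"ay":0,"az":0}]}}

```text
t: 37.05
tool_pos: [420.3, -199.6, 13.7]
eef_rot: [180.0, 0.1, 147.1]
contact_force: [-1.3, 1.4, 6.5]
gripper_width: 17.1
gripper_force: 49.4
```

>>> {"name": "send_rows", "arguments": {"motion": [{"jaw":10,"dx":0,"dy":0,"dz":-50,"ax":0,"ay":0,"az":0},{"jaw":10,"dx":0,"dy":0,"dz":-50,"ax":0,"ay":0,"az":0},{"jaw":10,"dx":0,"dy":0,"dz":-50,"ax":0,"ay":0,"az":0.167},{"jaw":10,"dx":0,"dy":0,"dz":-50,"ax":0,"ay":0,"az":0.167},{"jaw":10,"dx":0,"dy":0,"dz":0,"ax":0,"ay":0,"az":0.167},{"jaw":10,"dx":0,"dy":0,"dz":0,"ax":0,"ay":0,"az":0.167},{"jaw":10,"dx":0,"dy":0,"dz":0,"ax":0,"ay":0,"az":0.167},{"jaw":10,"dx":0,"dy":0,"dz":0,"ax":0,"ay":0,"az":0.165},{"jaw":10,"dx":0,"dy":0,"dz":0,"ax":0,"ay":0,"az":0}]}}

```text
t: 38.17
tool_pos: [419.5, -199.4, 213.1]
eef_rot: [180.0, 0.1, 89.9]
contact_force: [0.3, 0.4, -0.9]
gripper_width: 16.7
gripper_force: 49.1
```

>>> {"name": "send_rows", "arguments": {"motion": [{"jaw":10,"dx":38,"dy":47.5,"dz":0,"ax":0,"ay":0,"az":0},{"jaw":10,"dx":38,"dy":47.5,"dz":0,"ax":0,"ay":0,"az":0},{"jaw":10,"dx":38,"dy":47.5,"dz":0,"ax":0,"ay":0,"az":0},{"jaw":10,"dx":36,"dy":47.5,"dz":0,"ax":0,"ay":0,"az":0},{"jaw":10,"dx":0,"dy":0,"dz":0,"ax":0,"ay":0,"az":0},{"jaw":10,"dx":0,"dy":0,"dz":0,"ax":0,"ay":0,"az":0},{"jaw":10,"dx":0,"dy":0,"dz":0,"ax":0,"ay":0,"az":0}]}}

```text
t: 39.05
tool_pos: [609.4, -51.6, 212.7]
eef_rot: [-180.0, 0.1, 89.8]
contact_force: [0.2, -0.7, -0.8]
gripper_width: 17.3
gripper_force: 49.3
```

```bash
python3 -c "
from tgt import *
c=cam('wrist');im=r.grab_frame('wrist')
print(cfit('ell_charcoal',im,c,(535,89),5,rad=55),cfit('ell_blue',im,c,(518,31),5,rad=60),find('bar_white','wrist',z=5,near=np.array([610,102])),cfit('bar_white',im,c,(610,102),5,55),find('bar_green','wrist',z=5,near=np.array([610,16])),cfit('bar_green',im,c,(610,16),5,55),find('bar_yellow','wrist',z=199))
cv2.imwrite('pics/w8.png',im)
go(610.4,58.8,19,90)
"
```

```text
[532.7, 88.6, 178.9, 0.896] [517.9, 31.3, 0.7, 0.917] [(0.7, np.float64(608.55), np.float64(84.53), np.float64(350.09), np.float64(0.94))] [609.2, 87.2, 359.0, 0.596] [(0.96, np.float64(611.85), np.float64(17.59), np.float64(359.11), np.float64(0.95))] [611.9, 17.8, 177.8, 0.802] [(0.87, np.float64(449.84), np.float64(-42.04), np.float64(325.9), np.float64(0.43)), (0.72, np.float64(487.39), np.float64(-22.63), np.float64(8.07), np.float64(0.25)), (0.65, np.float64(610.68), np.float64(-49.99), np.float64(359.33), np.float64(0.73)), (0.49, np.float64(403.78), np.float64(-121.21), np.float64(35.15), np.float64(0.91))]
now [610.  -50.5 213. ] [180.    0.   89.8] w 17.0 t 39.4 | shift in CURRENT axes [109.4  -0.  194. ] | in GOAL axes [109.3   0.4 194. ] | rotvec(tool) [ 0.     0.    -0.004]
```

View pics/w8.png

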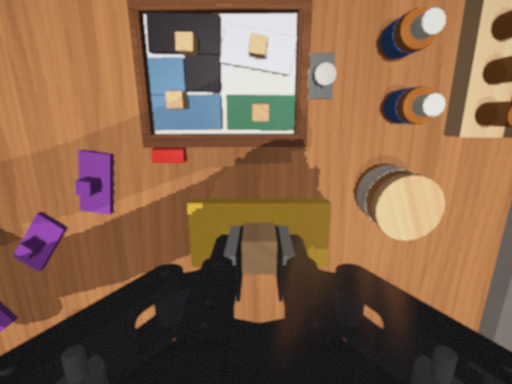

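White at (260,42) has been knocked: it is now at (608.5, 84.5) and turned about -10°, so it blocks the middle row. I'll park yellow on bare counter, straighten white, then fetch yellow again.

>>> {"name": "send_rows", "arguments": {"motion": [{"jaw":10,"dx":-39,"dy":-20,"dz":40,"ax":0,"ay":0,"az":0},{"jaw":10,"dx":0,"dy":0,"dz":55,"ax":0,"ay":0,"az":0},{"jaw":10,"dx":0,"dy":0,"dz":55,"ax":0,"ay":0,"az":0},{"jaw":10,"dx":0,"dy":0,"dz":35,"ax":0,"ay":0,"az":0},{"jaw":10,"dx":0,"dy":0,"dz":13.5,"ax":0,"ay":0,"az":0},{"jaw":10,"dx":0,"dy":0,"dz":0,"ax":0,"ay":0,"az":0},{"jaw":32,"dx":0,"dy":0,"dz":0,"ax":0,"ay":0,"az":0},{"jaw":32,"dx":0,"dy":0,"dz":0,"ax":0,"ay":0,"az":0}]}}

```text
t: 40.4
tool_pos: [590.7, -89.0, 15.1]
eef_rot: [179.9, 0.0, 89.8]
contact_force: [0.3, 0.3, 0.2]
gripper_width: 31.7
gripper_force: 0.0
```

>>> {"name": "send_rows", "arguments": {"motion": [{"jaw":32,"dx":0,"dy":0,"dz":-50,"ax":0,"ay":0,"az":0},{"jaw":30,"dx":0,"dy":20,"dz":-50,"ax":0,"ay":0,"az":0},{"jaw":30,"dx":40,"dy":0,"dz":-50,"ax":0,"ay":0,"az":0},{"jaw":30,"dx":50,"dy":0,"dz":0,"ax":0,"ay":0,"az":0},{"jaw":30,"dx":30,"dy":0,"dz":0,"ax":0,"ay":0,"az":0},{"jaw":30,"dx":0,"dy":0,"dz":0,"ax":0,"ay":0,"az":0.09},{"jaw":30,"dx":0,"dy":0,"dz":0,"ax":0,"ay":0,"az":0.09},{"jaw":30,"dx":0,"dy":0,"dz":0,"ax":0,"ay":0,"az":0},{"jaw":30,"dx":0,"dy":0,"dz":0,"ax":0,"ay":0,"az":0},{"jaw":30,"dx":0,"dy":0,"dz":0,"ax":0,"ay":0,"az":0}]}}

```text
t: 41.65
tool_pos: [610.4, 29.9, 163.1]
eef_rot: [180.0, -0.0, 79.6]
contact_force: [-0.4, 0.4, -0.6]
gripper_width: 29.8
gripper_force: 0.0
```

```bash
python3 -c "
from tgt import *
c=cam('wrist');im=r.grab_frame('wrist');cv2.imwrite('pics/w9.png',im)
f=find('bar_white','wrist',z=5,near=np.array([608,85]));print(f,find('tray','wrist'))
go(f[0][1],f[0][2],19,f[0][3]-270)
"
```

```text
[(0.71, np.float64(608.82), np.float64(85.29), np.float64(350.95), np.float64(0.96))] [(0.83, np.float64(568.11), np.float64(58.3), np.float64(0.17), np.float64(0.45)), (0.49, np.float64(885.14), np.float64(8.26), np.float64(29.17), np.float64(0.18))]
now [610.4  30.  163. ] [-180.    -0.    79.5] w 30.1 t 41.9 | shift in CURRENT axes [ 54.1 -11.6 144. ] | in GOAL axes [ 54.4 -10.2 144. ] | rotvec(tool) [-0.    -0.    -0.025]
```

View pics/w9.png

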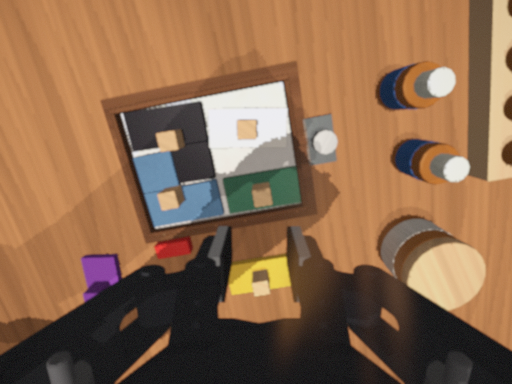

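White at (248,130) lies flat but skewed. I'll regrasp it.

>>> {"name": "send_rows", "arguments": {"motion": [{"jaw":32,"dx":54,"dy":-11.2,"dz":10,"ax":0,"ay":0,"az":-0.02},{"jaw":32,"dx":0,"dy":0,"dz":50,"ax":0,"ay":0,"az":0},{"jaw":32,"dx":0,"dy":0,"dz":50,"ax":0,"ay":0,"az":0},{"jaw":32,"dx":0,"dy":0,"dz":34,"ax":0,"ay":0,"az":0},{"jaw":32,"dx":0,"dy":0,"dz":0,"ax":0,"ay":0,"az":0},{"jaw":32,"dx":0,"dy":0,"dz":0,"ax":0,"ay":0,"az":0},{"jaw":10,"dx":0,"dy":0,"dz":0,"ax":0,"ay":0,"az":0},{"jaw":10,"dx":0,"dy":0,"dz":0,"ax":0,"ay":0,"az":0},{"jaw":10,"dx":0,"dy":0,"dz":0,"ax":0,"ay":0,"az":0}]}}

```text
t: 43.02
tool_pos: [609.0, 85.2, 19.8]
eef_rot: [180.0, 0.0, 80.7]
contact_force: [-4.5, -0.7, 6.1]
gripper_width: 16.8
gripper_force: 49.7
```

>>> {"name": "send_rows", "arguments": {"motion": [{"jaw":10,"dx":0,"dy":0,"dz":-40,"ax":0,"ay":0,"az":0},{"jaw":10,"dx":0,"dy":0,"dz":0,"ax":0,"ay":0,"az":-0.08},{"jaw":10,"dx":0,"dy":0,"dz":0,"ax":0,"ay":0,"az":-0.083},{"jaw":10,"dx":0,"dy":0,"dz":0,"ax":0,"ay":0,"az":0},{"jaw":10,"dx":0,"dy":0,"dz":0,"ax":0,"ay":0,"az":0}]}}

```text
t: 43.65
tool_pos: [609.3, 85.1, 59.0]
eef_rot: [180.0, -0.0, 89.9]
contact_force: [-0.1, -0.9, -1.0]
gripper_width: 16.7
gripper_force: 49.7
```

```bash
python3 -c "
from tgt import *
go(610.2,101.8,19,90)"
```

```text
now [609.3  85.1  59. ] [180.   -0.   89.9] w 16.7 t 43.6 | shift in CURRENT axes [16.7  0.9 40. ] | in GOAL axes [16.7  0.9 40. ] | rotvec(tool) [ 0.    -0.    -0.002]
```

>>> {"name": "send_rows", "arguments": {"motion": [{"jaw":10,"dx":16.5,"dy":0.9,"dz":0,"ax":0,"ay":0,"az":0},{"jaw":10,"dx":0,"dy":0,"dz":25,"ax":0,"ay":0,"az":0},{"jaw":10,"dx":0,"dy":0,"dz":13,"ax":0,"ay":0,"az":0},{"jaw":10,"dx":0,"dy":0,"dz":1,"ax":0,"ay":0,"az":0},{"jaw":32,"dx":0,"dy":0,"dz":0,"ax":0,"ay":0,"az":0},{"jaw":32,"dx":0,"dy":0,"dz":0,"ax":0,"ay":0,"az":0},{"jaw":32,"dx":0,"dy":0,"dz":-40,"ax":0,"ay":0,"az":0},{"jaw":32,"dx":0,"dy":0,"dz":-50,"ax":0,"ay":0,"az":0},{"jaw":32,"dx":0,"dy":0,"dz":-41,"ax":0,"ay":0,"az":0}]}}

```text
t: 44.78
tool_pos: [610.2, 103.5, 153.1]
eef_rot: [179.9, -0.1, 90.0]
contact_force: [-0.0, -0.8, 0.7]
gripper_width: 32.0
gripper_force: 0.0
```

>>> {"name": "send_rows", "arguments": {"motion": [{"jaw":32,"dx":-48,"dy":-4,"dz":0,"ax":0,"ay":0,"az":0},{"jaw":32,"dx":-48,"dy":-4,"dz":0,"ax":0,"ay":0,"az":0},{"jaw":32,"dx":-48,"dy":-4,"dz":0,"ax":0,"ay":0,"az":0},{"jaw":32,"dx":-48,"dy":-4,"dz":0,"ax":0,"ay":0,"az":0},{"jaw":32,"dx":-48,"dy":-4,"dz":0,"ax":0,"ay":0,"az":0},{"jaw":32,"dx":0,"dy":0,"dz":0,"ax":0,"ay":0,"az":0},{"jaw":32,"dx":0,"dy":0,"dz":0,"ax":0,"ay":0,"az":0},{"jaw":32,"dx":0,"dy":0,"dz":0,"ax":0,"ay":0,"az":0}]}}

```text
t: 45.78
tool_pos: [590.5, -136.0, 151.3]
eef_rot: [180.0, -0.0, 90.2]
contact_force: [0.2, 0.3, 0.5]
gripper_width: 32.2
gripper_force: 0.0
```

```bash
python3 -c "
from tgt import *
grasp('bar_yellow',(590.5,-88),90)
print(find('bar_yellow','wrist',near=np.array([590,-88])))
"
```

```text
bar_yellow [590.9, -87.7, 0.2, 0.82]
yaw 90.2
now [ 590.5 -136.2  151.3] [180.   -0.   90.1] w 32.2 t 45.8 | shift in CURRENT axes [ 48.5   0.5 138.3] | in GOAL axes [ 48.5   0.6 138.3] | rotvec(tool) [ 0.    -0.    -0.001]
[(0.67, np.float64(590.97), np.float64(-87.58), np.float64(179.69), np.float64(0.98))]
```

Now I'll pick up yellow, lift it to look height, and check the tray.

>>> {"name": "send_rows", "arguments": {"motion": [{"jaw":36,"dx":48.5,"dy":0.5,"dz":10,"ax":0,"ay":0,"az":0},{"jaw":36,"dx":0,"dy":0,"dz":50,"ax":0,"ay":0,"az":0},{"jaw":36,"dx":0,"dy":0,"dz":50,"ax":0,"ay":0,"az":0},{"jaw":36,"dx":0,"dy":0,"dz":28,"ax":0,"ay":0,"az":0},{"jaw":36,"dx":0,"dy":0,"dz":0,"ax":0,"ay":0,"az":0},{"jaw":36,"dx":0,"dy":0,"dz":0,"ax":0,"ay":0,"az":0},{"jaw":10,"dx":0,"dy":0,"dz":0,"ax":0,"ay":0,"az":0},{"jaw":10,"dx":0,"dy":0,"dz":0,"ax":0,"ay":0,"az":0},{"jaw":10,"dx":0,"dy":0,"dz":0,"ax":0,"ay":0,"az":0}]}}

```text
t: 47.05
tool_pos: [591.0, -89.8, 13.8]
eef_rot: [179.9, 0.0, 90.0]
contact_force: [-1.9, -0.8, 5.1]
gripper_width: 17.0
gripper_force: 49.5
```

>>> {"name": "send_rows", "arguments": {"motion": [{"jaw":10,"dx":0,"dy":0,"dz":-50,"ax":0,"ay":0,"az":0},{"jaw":10,"dx":0,"dy":0,"dz":-50,"ax":0,"ay":0,"az":0},{"jaw":10,"dx":20,"dy":10,"dz":-50,"ax":0,"ay":0,"az":0},{"jaw":10,"dx":18,"dy":10,"dz":-50,"ax":0,"ay":0,"az":0},{"jaw":10,"dx":0,"dy":0,"dz":0,"ax":0,"ay":0,"az":0},{"jaw":10,"dx":0,"dy":0,"dz":0,"ax":0,"ay":0,"az":0},{"jaw":10,"dx":0,"dy":0,"dz":0,"ax":0,"ay":0,"az":0}]}}

```text
t: 47.92
tool_pos: [609.5, -52.8, 211.3]
eef_rot: [-179.8, 0.0, 89.9]
contact_force: [0.4, -0.6, -0.7]
gripper_width: 17.1
gripper_force: 49.2
```

```bash
python3 -c "
from tgt import *
c=cam('wrist');im=r.grab_frame('wrist')
print(cfit('ell_charcoal',im,c,(535,89),5,rad=55),cfit('ell_blue',im,c,(518,31),5,rad=60),find('bar_white','wrist',z=5,near=np.array([610,102])),find('bar_green','wrist',z=5,near=np.array([610,16])))
cv2.imwrite('pics/w10.png',im)
go(610.4,59.5,20,90)
"
```

```text
[532.0, 97.0, 176.4, 0.895] [514.7, 39.2, 358.4, 0.893] [(0.9, np.float64(614.82), np.float64(109.98), np.float64(357.4), np.float64(0.97))] [(0.93, np.float64(608.95), np.float64(21.47), np.float64(355.39), np.float64(0.95))]
now [610.3 -52.  212.4] [-179.9   -0.    90. ] w 17.1 t 48.2 | shift in CURRENT axes [111.5   0.3 192.4] | in GOAL axes [1.115e+02 1.000e-01 1.924e+02] | rotvec(tool) [-0.001 -0.    -0.   ]
```

View pics/w10.png

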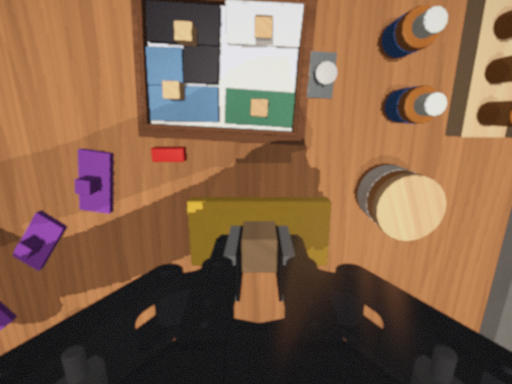

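The tray has been nudged a few degrees off its stop: there is a gap below the wall at (168,140). That came from white touching the far wall. I'll measure the tray, drop yellow into the middle slot at that angle, then push the tray home again.

```bash
python3 -c "
from tgt import *
s=r.observe();c=cam('wrist',s);im=r.grab_frame('wrist')
pin=np.array([683.1,58.4]);Y=[]
for cn in('wrist','scene','top'):
    c=cam(cn,s)
    if cn!='wrist': r.grab_frame(cn)
    for g in r.regions_of('tray',cn)[:1]:
        m=g['region'].astype(float)
        H=cv2.drawContours(np.zeros((384,512),np.uint8),[cv2.convexHull(np.vstack(cv2.findContours(g['region'].astype(np.uint8),0,2)[0]))],-1,1,-1)
        sc=[]
        for d in np.arange(-8,4,.25):
            a=np.radians(d);p=[pin[0]-116*np.cos(a),pin[1]-116*np.sin(a),a];G=render(c,TRAY,p)
            sc.append((np.minimum(G,H).sum()/np.maximum(G,H).sum(),d))
        print(cn,max(sc))
"
```

```text
wrist (np.float64(0.9191216942537342), np.float64(-3.0))
scene (np.float64(0.8492558872335574), np.float64(-2.75))
top (np.float64(0.9145229072875946), np.float64(-2.75))
```

>>> {"name": "send_rows", "arguments": {"motion": [{"jaw":10,"dx":40,"dy":1.0,"dz":30,"ax":0,"ay":0,"az":0},{"jaw":10,"dx":40,"dy":0,"dz":30,"ax":0,"ay":0,"az":0},{"jaw":10,"dx":35,"dy":0,"dz":30,"ax":0,"ay":0,"az":0},{"jaw":10,"dx":0,"dy":0,"dz":40,"ax":0,"ay":0,"az":0.052},{"jaw":10,"dx":0,"dy":0,"dz":30,"ax":0,"ay":0,"az":0},{"jaw":10,"dx":0,"dy":0,"dz":0,"ax":0,"ay":0,"az":0},{"jaw":10,"dx":0,"dy":0,"dz":18,"ax":0,"ay":0,"az":0},{"jaw":10,"dx":0,"dy":0,"dz":10,"ax":0,"ay":0,"az":0},{"jaw":10,"dx":0,"dy":0,"dz":3.5,"ax":0,"ay":0,"az":0},{"jaw":10,"dx":0,"dy":0,"dz":0,"ax":0,"ay":0,"az":0}]}}

```text
t: 49.72
tool_pos: [610.8, 64.6, 26.5]
eef_rot: [179.9, 0.1, 87.1]
contact_force: [-22.3, -3.6, 43.6]
gripper_width: 17.1
gripper_force: 92.4
```

>>> {"name": "send_rows", "arguments": {"motion": [{"jaw":10,"dx":0,"dy":0,"dz":-35,"ax":0,"ay":0,"az":0},{"jaw":10,"dx":-50,"dy":0,"dz":-50,"ax":0,"ay":0,"az":0},{"jaw":10,"dx":-50,"dy":0,"dz":-50,"ax":0,"ay":0,"az":0},{"jaw":10,"dx":-15,"dy":0,"dz":-50,"ax":0,"ay":0,"az":0},{"jaw":10,"dx":0,"dy":0,"dz":0,"ax":0,"ay":0,"az":0},{"jaw":10,"dx":0,"dy":0,"dz":0,"ax":0,"ay":0,"az":0},{"jaw":10,"dx":0,"dy":0,"dz":0,"ax":0,"ay":0,"az":0}]}}

```text
t: 50.6
tool_pos: [605.5, -39.4, 193.8]
eef_rot: [-179.9, -0.0, 87.1]
contact_force: [0.3, 0.8, -1.0]
gripper_width: 16.9
gripper_force: 53.4
```

```bash
python3 -c "
from tgt import *
c=cam('wrist');im=r.grab_frame('wrist')
a=find('bar_yellow','wrist',z=199)
w=find('bar_white','wrist',z=5,near=np.array([614,109]),grab=False);g=find('bar_green','wrist',z=5,near=np.array([610,20]),grab=False)
print(cfit('ell_charcoal',im,c,(533,95),5,rad=60),cfit('ell_blue',im,c,(516,37),5,rad=60),w,g,a)
crop=im[0:290,120:350];cv2.imwrite('pics/w11.png',cv2.resize(crop,None,fx=2,fy=2,interpolation=cv2.INTER_CUBIC))
go(610.4,59.5,20,90)
"
```

```text
[531.8, 97.6, 175.8, 0.938] [514.8, 40.9, 357.9, 0.918] [(0.65, np.float64(615.62), np.float64(110.19), np.float64(356.22), np.float64(0.97)), (0.31, np.float64(625.54), np.float64(65.94), np.float64(359.35), np.float64(0.22))] [(0.95, np.float64(609.36), np.float64(22.04), np.float64(355.69), np.float64(0.96))] [(0.93, np.float64(456.74), np.float64(-39.87), np.float64(2.87), np.float64(0.37)), (0.88, np.float64(492.29), np.float64(-7.42), np.float64(351.3), np.float64(0.25)), (0.75, np.float64(609.47), np.float64(-31.5), np.float64(174.98), np.float64(0.59)), (0.73, np.float64(413.76), np.float64(-103.77), np.float64(36.92), np.float64(0.89))]
now [606.  -39.6 194.3] [-179.9   -0.    87.1] w 17.1 t 50.9 | shift in CURRENT axes [ 99.1  -0.5 174.4] | in GOAL axes [ 99.1   4.4 174.3] | rotvec(tool) [-0.001 -0.    -0.051]
```

View pics/w11.png

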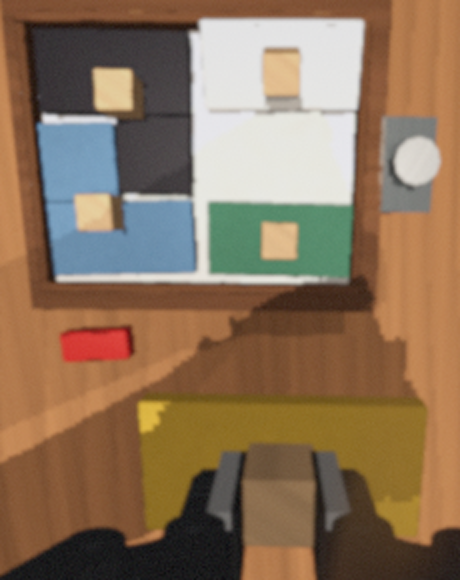

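White's far edge overlaps the tray's far wall in the crop at (200,20), so it is riding on that wall. My yellow was also a few mm too far toward the pin. The open slot spans crop columns 192–354 and rows 110–203. I'll place yellow in the middle of that, then reseat white.

```bash
python3 -c "
from tgt import *
c=cam('wrist')
for u,v in((273,156),(192,156),(354,156),(273,110),(273,203),(200,18),(363,18),(209,203),(352,203)):print(u,v,unproj(c,[120+u/2,v/2],15))
for u,v in((55,280),(350,283)):print('floor',unproj(c,[120+u/2,v/2],5))
# true offset of held bar: its corners in crop (138,403),(425,403) at top z
z=r.observe()['tool_pos'][2]-3.8
print(unproj(c,[120+138/2,403/2],z),unproj(c,[120+425/2,405/2],z))
"
```

```text
273 156 [609.2489922   64.98675603]
192 156 [565.8323617   67.26118876]
354 156 [652.64649727  62.77379433]
273 110 [610.46262762  87.61523434]
273 203 [607.95854058  40.93474529]
200 18 [575.81831064 132.36988878]
363 18 [658.28426676 128.09549485]
209 203 [572.94111831  42.75562181]
352 203 [651.16886917  38.730749  ]
floor [477.90624721   5.06450352]
floor [650.5288018  -5.6343241]
[569.56251304 -16.13297498] [648.09335454 -20.70818655]
```

>>> {"name": "send_rows", "arguments": {"motion": [{"jaw":10,"dx":40,"dy":-4.2,"dz":30,"ax":0,"ay":0,"az":0},{"jaw":10,"dx":40,"dy":0,"dz":30,"ax":0,"ay":0,"az":0},{"jaw":10,"dx":23,"dy":0,"dz":30,"ax":0,"ay":0,"az":0},{"jaw":10,"dx":0,"dy":0,"dz":40,"ax":0,"ay":0,"az":0},{"jaw":10,"dx":0,"dy":0,"dz":10,"ax":0,"ay":0,"az":0},{"jaw":10,"dx":0,"dy":0,"dz":12,"ax":0,"ay":0,"az":0},{"jaw":10,"dx":0,"dy":0,"dz":10,"ax":0,"ay":0,"az":0},{"jaw":10,"dx":0,"dy":0,"dz":8,"ax":0,"ay":0,"az":0},{"jaw":10,"dx":0,"dy":0,"dz":4,"ax":0,"ay":0,"az":0},{"jaw":10,"dx":0,"dy":0,"dz":0,"ax":0,"ay":0,"az":0}]}}

```text
t: 52.1
tool_pos: [607.4, 63.0, 21.0]
eef_rot: [-180.0, 0.0, 87.0]
contact_force: [-0.2, 0.3, 0.1]
gripper_width: 17.0
gripper_force: 53.3
```

>>> {"name": "send_rows", "arguments": {"motion": [{"jaw":10,"dx":0,"dy":0,"dz":2,"ax":0,"ay":0,"az":0},{"jaw":30,"dx":0,"dy":0,"dz":0,"ax":0,"ay":0,"az":0},{"jaw":30,"dx":0,"dy":0,"dz":0,"ax":0,"ay":0,"az":0},{"jaw":30,"dx":0,"dy":0,"dz":-40,"ax":0,"ay":0,"az":0},{"jaw":30,"dx":-30,"dy":0,"dz":-50,"ax":0,"ay":0,"az":0},{"jaw":30,"dx":-35,"dy":0,"dz":-50,"ax":0,"ay":0,"az":0},{"jaw":30,"dx":0,"dy":0,"dz":0,"ax":0,"ay":0,"az":0},{"jaw":30,"dx":0,"dy":0,"dz":0,"ax":0,"ay":0,"az":0}]}}

```text
t: 53.1
tool_pos: [603.7, -1.9, 158.8]
eef_rot: [-180.0, 0.0, 87.0]
contact_force: [0.6, 0.4, 0.6]
gripper_width: 29.9
gripper_force: 0.0
```

```bash
python3 -c "
from tgt import *
c=cam('wrist');im=r.grab_frame('wrist');print(r.observe()['tool_pos'])
for n,p in dict(bar_yellow=(609,65),bar_white=(614,109),bar_green=(609,21)).items():print(n,find(n,'wrist',z=5,near=np.array(p),grab=False)[:1])
print(cfit('ell_charcoal',im,c,(533,95),5,rad=60),cfit('ell_blue',im,c,(516,37),5,rad=60))
crop=im[0:270,100:400];cv2.imwrite('pics/w12.png',cv2.resize(crop,None,fx=2,fy=2,interpolation=cv2.INTER_CUBIC))
"
```

```text
[603.33147139  -1.23803211 158.12900449]
bar_yellow [(0.67, np.float64(607.34), np.float64(65.9), np.float64(357.09), np.float64(0.98))]
bar_white [(0.59, np.float64(613.67), np.float64(110.45), np.float64(176.75), np.float64(0.97))]
bar_green [(0.8, np.float64(607.97), np.float64(23.55), np.float64(355.99), np.float64(0.95))]
[532.5, 98.3, 177.1, 0.926] [514.8, 40.3, 358.2, 0.914]
```

View pics/w12.png

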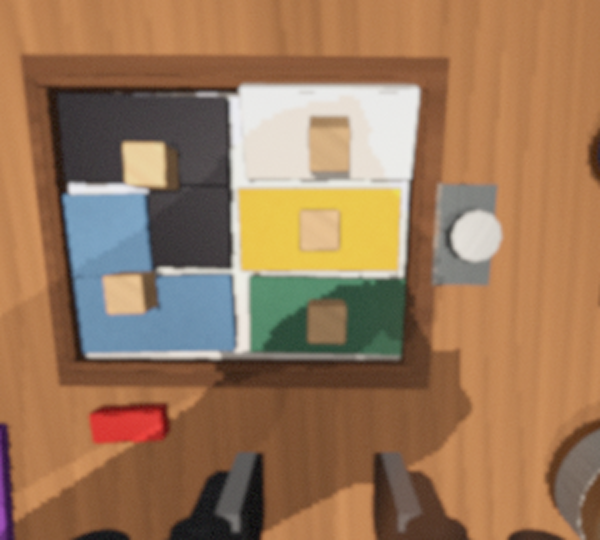

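White at (330,130) is still raised on the far and right walls. Yellow, green and both Ls lie flat. I'll regrasp white by its knob and set it in the centre of its slot, crop pixel (320,139).

```bash
python3 -c "
from tgt import *
c=cam('wrist')
U=lambda u,v,z:np.round(unproj(c,[100+u/2,v/2],z),1)
for z in(35,40,45,50):print('knob',z,U(330,128,z))
print('slot',U(320,139,15),U(320,139,10),'L',U(230,139,15),'R',U(411,139,15),'far',U(330,94,15),'near',U(320,187,15))
print('white corners z15',U(238,86,15),U(420,88,15),U(415,180,15),U(242,182,15))
print('yellow corners',U(240,187,15),U(400,188,15),U(402,270,15))
go(612,107,27,87)
"
```

```text
knob 35 [614.5 108.4]
knob 40 [614.4 107.7]
knob 45 [614.3 106.9]
knob 50 [614.1 106.1]
slot [610.1 107. ] [610.1 107.7] L [567.6 109.2] R [653.  104.8] far [615.7 126.1] near [609.   85.5]
white corners z15 [573.4 131.7] [657.3 126.6] [654.8  86.4] [571.7  89.7]
yellow corners [570.5  87.5] [647.5  83.1] [648.1  44.1]
now [603.3  -0.8 157.8] [-179.9   -0.    87.1] w 30.1 t 53.3 | shift in CURRENT axes [108.    3.6 130.8] | in GOAL axes [108.1   3.1 130.8] | rotvec(tool) [-0.002 -0.     0.002]
```

>>> {"name": "send_rows", "arguments": {"motion": [{"jaw":34,"dx":50,"dy":4.8,"dz":0,"ax":0,"ay":0,"az":0},{"jaw":34,"dx":56.8,"dy":0,"dz":10,"ax":0,"ay":0,"az":0},{"jaw":34,"dx":0,"dy":0,"dz":50,"ax":0,"ay":0,"az":0},{"jaw":34,"dx":0,"dy":0,"dz":40,"ax":0,"ay":0,"az":0},{"jaw":34,"dx":0,"dy":0,"dz":24,"ax":0,"ay":0,"az":0},{"jaw":34,"dx":0,"dy":0,"dz":0,"ax":0,"ay":0,"az":0},{"jaw":10,"dx":0,"dy":0,"dz":0,"ax":0,"ay":0,"az":0},{"jaw":10,"dx":0,"dy":0,"dz":0,"ax":0,"ay":0,"az":0},{"jaw":10,"dx":0,"dy":0,"dz":0,"ax":0,"ay":0,"az":0}]}}

```text
t: 54.42
tool_pos: [614.4, 105.2, 36.2]
eef_rot: [180.0, -0.0, 87.0]
contact_force: [-5.0, 1.7, 4.5]
gripper_width: 16.0
gripper_force: 50.2
```

>>> {"name": "send_rows", "arguments": {"motion": [{"jaw":10,"dx":0,"dy":0,"dz":-50,"ax":0,"ay":0,"az":0},{"jaw":10,"dx":-50,"dy":0,"dz":-50,"ax":0,"ay":0,"az":0},{"jaw":10,"dx":-55,"dy":0,"dz":-50,"ax":0,"ay":0,"az":0},{"jaw":10,"dx":-55,"dy":0,"dz":-30,"ax":0,"ay":0,"az":0},{"jaw":10,"dx":0,"dy":0,"dz":0,"ax":0,"ay":0,"az":0},{"jaw":10,"dx":0,"dy":0,"dz":0,"ax":0,"ay":0,"az":0},{"jaw":10,"dx":0,"dy":0,"dz":0,"ax":0,"ay":0,"az":0}]}}

```text
t: 55.3
tool_pos: [606.6, -39.1, 200.9]
eef_rot: [-180.0, -0.0, 87.1]
contact_force: [-0.2, 0.3, -1.7]
gripper_width: 15.9
gripper_force: 49.6
```

```bash
cat > hb.py <<'E'
from tgt import *
# outline of the held white bar's front edge, tray floor and tiles, from the wrist picture (no viewing)
c=cam('wrist');im=r.grab_frame('wrist');s=r.observe()
z=s['tool_pos'][2]-13.5
for g in r.regions_of('bar_white','wrist')[:3]:
    m=g['region'];ys,xs=np.nonzero(m);print('white reg',round(g['score'],2),g['centre'],'cols',xs.min(),xs.max(),'rows',ys.min(),ys.max())
print('held fit',find('bar_white','wrist',z=z,near=s['tool_pos'][:2],grab=False))
for n,p in dict(bar_yellow=(607,66),bar_green=(608,23)).items():print(n,find(n,'wrist',z=5,near=np.array(p),grab=False)[:1])
print(cfit('ell_charcoal',im,c,(533,97),5,rad=60),cfit('ell_blue',im,c,(516,39),5,rad=60))
m=r.regions_of('tray','wrist')
if m:
    H=cv2.drawContours(np.zeros((384,512),np.uint8),[cv2.convexHull(np.vstack(cv2.findContours(m[0]['region'].astype(np.uint8),0,2)[0]))],-1,1,-1)
    def f(d):
        a=np.radians(d);G=render(c,TRAY,[683.1-116*np.cos(a),58.4-116*np.sin(a),a]);return np.minimum(G,H).sum()/np.maximum(G,H).sum()
    print('tray yaw',max((f(d),d) for d in np.arange(-9,3,.25)))
go(607,100,20,87)
E
python3 hb.py
```

```text
white reg 0.58 [258.2, 217.5] cols 188 328 rows 192 270
held fit [(0.58, np.float64(608.01), np.float64(-34.73), np.float64(357.21), np.float64(0.68))]
bar_yellow [(0.6, np.float64(607.68), np.float64(64.32), np.float64(176.43), np.float64(0.96))]
bar_green [(0.9, np.float64(608.85), np.float64(21.87), np.float64(175.51), np.float64(0.96))]
[532.0, 98.2, 175.6, 0.938] [514.9, 40.9, 357.5, 0.924]
tray yaw (np.float64(0.9184494458806886), np.float64(-4.0))
now [606.8 -39.8 200.9] [-180.    -0.    87.1] w 16.2 t 55.6 | shift in CURRENT axes [139.6  -6.8 180.9] | in GOAL axes [139.7  -7.1 180.9] | rotvec(tool) [-0.    -0.     0.002]
```

>>> {"name": "send_rows", "arguments": {"motion": [{"jaw":10,"dx":50,"dy":-3.6,"dz":30,"ax":0,"ay":0,"az":0},{"jaw":10,"dx":50,"dy":0,"dz":30,"ax":0,"ay":0,"az":0},{"jaw":10,"dx":40,"dy":0,"dz":30,"ax":0,"ay":0,"az":0},{"jaw":10,"dx":0,"dy":0,"dz":40,"ax":0,"ay":0,"az":0.02},{"jaw":10,"dx":0,"dy":0,"dz":30,"ax":0,"ay":0,"az":0},{"jaw":10,"dx":0,"dy":0,"dz":8,"ax":0,"ay":0,"az":0},{"jaw":10,"dx":0,"dy":0,"dz":4,"ax":0,"ay":0,"az":0},{"jaw":10,"dx":0,"dy":0,"dz":0,"ax":0,"ay":0,"az":0}]}}

```text
t: 56.6
tool_pos: [610.3, 104.9, 33.2]
eef_rot: [179.9, -0.3, 86.1]
contact_force: [-11.0, 6.3, 29.4]
gripper_width: 16.0
gripper_force: 56.0
```

>>> {"name": "send_rows", "arguments": {"motion": [{"jaw":10,"dx":0,"dy":0,"dz":3,"ax":0,"ay":0,"az":0},{"jaw":10,"dx":0,"dy":0,"dz":0,"ax":0,"ay":0,"az":0}]}}

```text
t: 56.85
tool_pos: [610.4, 106.7, 31.4]
eef_rot: [179.8, -0.4, 86.1]
contact_force: [-14.1, 9.0, 37.3]
gripper_width: 16.0
gripper_force: 59.0
```

White is probably tilted in the grip. I'll set it down on bare counter to level it and take it again squarely.

>>> {"name": "send_rows", "arguments": {"motion": [{"jaw":10,"dx":0,"dy":0,"dz":-50,"ax":0,"ay":0,"az":0},{"jaw":10,"dx":-50,"dy":0,"dz":-50,"ax":0,"ay":0,"az":0},{"jaw":10,"dx":-55,"dy":-5,"dz":0,"ax":0,"ay":0,"az":0},{"jaw":10,"dx":-55,"dy":-5,"dz":0,"ax":0,"ay":0,"az":0},{"jaw":10,"dx":-35,"dy":0,"dz":30,"ax":0,"ay":0,"az":0},{"jaw":10,"dx":0,"dy":0,"dz":45,"ax":0,"ay":0,"az":0},{"jaw":10,"dx":0,"dy":0,"dz":24,"ax":0,"ay":0,"az":0},{"jaw":10,"dx":0,"dy":0,"dz":0,"ax":0,"ay":0,"az":0},{"jaw":10,"dx":0,"dy":0,"dz":0,"ax":0,"ay":0,"az":0}]}}

```text
t: 57.98
tool_pos: [587.1, -88.4, 21.3]
eef_rot: [180.0, -0.0, 85.9]
contact_force: [-0.8, -1.0, -0.4]
gripper_width: 16.6
gripper_force: 66.5
```

>>> {"name": "send_rows", "arguments": {"motion": [{"jaw":10,"dx":0,"dy":0,"dz":4,"ax":0,"ay":0,"az":0},{"jaw":10,"dx":0,"dy":0,"dz":3,"ax":0,"ay":0,"az":0},{"jaw":36,"dx":0,"dy":0,"dz":0,"ax":0,"ay":0,"az":0},{"jaw":36,"dx":0,"dy":0,"dz":0,"ax":0,"ay":0,"az":0},{"jaw":36,"dx":0,"dy":0,"dz":-50,"ax":0,"ay":0,"az":0},{"jaw":36,"dx":-25,"dy":0,"dz":-50,"ax":0,"ay":0,"az":0},{"jaw":36,"dx":-25,"dy":0,"dz":-35,"ax":0,"ay":0,"az":0},{"jaw":36,"dx":0,"dy":0,"dz":0,"ax":0,"ay":0,"az":0},{"jaw":36,"dx":0,"dy":0,"dz":0,"ax":0,"ay":0,"az":0},{"jaw":36,"dx":0,"dy":0,"dz":0,"ax":0,"ay":0,"az":0}]}}

```text
t: 59.22
tool_pos: [582.6, -137.4, 148.0]
eef_rot: [-179.9, -0.0, 86.0]
contact_force: [1.0, 0.0, -0.1]
gripper_width: 36.0
gripper_force: 0.0
```

```bash
python3 -c "
from tgt import *
grasp('bar_white',(588,-86),90)
print(find('bar_white','wrist',near=np.array([588,-86])))
c=cam('top');im=r.grab_frame('top')
for n,p in dict(bar_yellow=(607,66),bar_green=(608,23)).items():print(n,find(n,'top',z=5,near=np.array(p),grab=False)[:1])
print(cfit('ell_charcoal',im,c,(533,97),5,rad=60),cfit('ell_blue',im,c,(516,39),5,rad=60))
"
```

```text
bar_white [588.1, -90.2, 355.8, 0.965]
yaw 85.8
now [ 582.7 -137.4  148.1] [-179.9   -0.    86. ] w 36.3 t 59.3 | shift in CURRENT axes [ 47.3   2.3 135.1] | in GOAL axes [ 47.4   1.9 135.1] | rotvec(tool) [-0.002 -0.001  0.003]
[(0.89, np.float64(587.85), np.float64(-90.21), np.float64(356.01), np.float64(0.97))]
bar_yellow [(0.63, np.float64(606.16), np.float64(62.6), np.float64(174.79), np.float64(0.9))]
bar_green [(0.8, np.float64(610.02), np.float64(20.4), np.float64(176.02), np.float64(0.93))]
[532.4, 97.9, 178.5, 0.751] [515.3, 41.5, 357.9, 0.883]
```

>>> {"name": "send_rows", "arguments": {"motion": [{"jaw":36,"dx":47.8,"dy":2.0,"dz":10,"ax":0,"ay":0,"az":0},{"jaw":36,"dx":0,"dy":0,"dz":50,"ax":0,"ay":0,"az":0},{"jaw":36,"dx":0,"dy":0,"dz":50,"ax":0,"ay":0,"az":0},{"jaw":36,"dx":0,"dy":0,"dz":25,"ax":0,"ay":0,"az":0},{"jaw":36,"dx":0,"dy":0,"dz":0,"ax":0,"ay":0,"az":0},{"jaw":36,"dx":0,"dy":0,"dz":0,"ax":0,"ay":0,"az":0},{"jaw":10,"dx":0,"dy":0,"dz":0,"ax":0,"ay":0,"az":0},{"jaw":10,"dx":0,"dy":0,"dz":0,"ax":0,"ay":0,"az":0},{"jaw":10,"dx":0,"dy":0,"dz":0,"ax":0,"ay":0,"az":0}]}}

```text
t: 60.65
tool_pos: [589.6, -91.0, 15.9]
eef_rot: [179.9, 0.0, 85.9]
contact_force: [0.2, 0.5, 6.5]
gripper_width: 16.6
gripper_force: 49.7
```

>>> {"name": "send_rows", "arguments": {"motion": [{"jaw":10,"dx":0,"dy":0,"dz":-50,"ax":0,"ay":0,"az":0},{"jaw":10,"dx":0,"dy":0,"dz":-50,"ax":0,"ay":0,"az":0},{"jaw":10,"dx":20,"dy":10,"dz":-50,"ax":0,"ay":0,"az":0},{"jaw":10,"dx":28,"dy":14,"dz":-40,"ax":0,"ay":0,"az":0},{"jaw":10,"dx":0,"dy":0,"dz":0,"ax":0,"ay":0,"az":0},{"jaw":10,"dx":0,"dy":0,"dz":0,"ax":0,"ay":0,"az":0},{"jaw":10,"dx":0,"dy":0,"dz":0,"ax":0,"ay":0,"az":0}]}}

```text
t: 61.52
tool_pos: [615.1, -46.1, 202.8]
eef_rot: [-179.9, 0.0, 85.8]
contact_force: [-0.5, -0.5, -2.0]
gripper_width: 16.7
gripper_force: 49.2
```

```bash
cat > slot.py <<'E'
from hb import *
m=cv2.inRange(cv2.cvtColor(im,cv2.COLOR_BGR2HSV),np.array((0,0,110)),np.array((180,70,255)))
w=render(c,[(R(-45,45,-25,25),5,5)],[612,107,np.radians(-4)]);m[w<.5]=0
m=cv2.morphologyEx(m,cv2.MORPH_OPEN,np.ones((9,9)))
k,l,st,ce=cv2.connectedComponentsWithStats(m);i=1+np.argmax(st[1:,4])
pts=np.array([unproj(c,p,5) for p in cv2.findContours((l==i).astype(np.uint8),0,2)[0][0][:,0].astype(float)],np.float32)
a=np.radians(-4);Q=np.array([[np.cos(a),np.sin(a)],[-np.sin(a),np.cos(a)]]);q=(pts-[567.4,66.5])@Q.T
print('slot tray-frame u',q[:,0].min(),q[:,0].max(),'v',q[:,1].min(),q[:,1].max(),'rect',cv2.minAreaRect(pts),st[i])
E
python3 slot.py
```

```text
white reg 0.91 [258.5, 226.3] cols 187 329 rows 197 273
white reg 0.16 [410.5, 100.2] cols 376 441 rows 79 119
held fit [(0.91, np.float64(616.17), np.float64(-44.36), np.float64(176.25), np.float64(0.74))]
bar_yellow [(0.93, np.float64(608.4), np.float64(63.52), np.float64(355.12), np.float64(0.96))]
bar_green [(0.77, np.float64(610.19), np.float64(22.65), np.float64(356.31), np.float64(0.98))]
[531.6, 96.6, 175.5, 0.936] [514.8, 39.7, 358.4, 0.918]
tray yaw (np.float64(0.917954230428216), np.float64(-2.5))
now [615.9 -45.  203.9] [-180.    -0.    85.9] w 16.8 t 61.8 | shift in CURRENT axes [144.  -19.3 184. ] | in GOAL axes [144.4 -16.5 183.9] | rotvec(tool) [-0.001 -0.    -0.02 ]
slot tray-frame u -3.8641800887401265 85.93072295404232 v 21.286017579831654 64.71007017936452 rect ((611.3612670898438, 106.65975952148438), (43.37543869018555, 89.84492492675781), 85.7984619140625) [ 204   11   83   45 3601]
```

>>> {"name": "send_rows", "arguments": {"motion": [{"jaw":10,"dx":50,"dy":-6,"dz":30,"ax":0,"ay":0,"az":0},{"jaw":10,"dx":50,"dy":-6,"dz":30,"ax":0,"ay":0,"az":0},{"jaw":10,"dx":49,"dy":-3.8,"dz":30,"ax":0,"ay":0,"az":0},{"jaw":10,"dx":0,"dy":0,"dz":40,"ax":0,"ay":0,"az":0},{"jaw":10,"dx":0,"dy":0,"dz":28,"ax":0,"ay":0,"az":0},{"jaw":10,"dx":0,"dy":0,"dz":0,"ax":0,"ay":0,"az":0},{"jaw":10,"dx":0,"dy":0,"dz":0,"ax":0,"ay":0,"az":0}]}}

```text
t: 62.7
tool_pos: [611.8, 105.3, 47.5]
eef_rot: [179.9, -0.0, 85.9]
contact_force: [0.5, -0.1, -0.5]
gripper_width: 16.9
gripper_force: 49.1
```

```bash
python3 -c "
from h import *
go(610.8,104.9,22,85.9);r.grab_frame('scene')
print(find('bar_white','scene',z=45-15.9,near=np.array([611,106]),grab=False))"
```

```text
now [611.8 105.3  47.5] [179.9  -0.   85.9] w 16.9 t 62.7 | shift in CURRENT axes [-0.5 -1.  25.5] | in GOAL axes [-0.5 -0.9 25.5] | rotvec(tool) [ 0.001 -0.001 -0.001]
[(0.57, np.float64(610.41), np.float64(108.53), np.float64(356.15), np.float64(0.68))]
```

>>> {"name": "send_rows", "arguments": {"motion": [{"jaw":10,"dx":-0.5,"dy":-1,"dz":8,"ax":0,"ay":0,"az":0},{"jaw":10,"dx":0,"dy":0,"dz":7,"ax":0,"ay":0,"az":0},{"jaw":10,"dx":0,"dy":0,"dz":5,"ax":0,"ay":0,"az":0},{"jaw":10,"dx":0,"dy":0,"dz":3,"ax":0,"ay":0,"az":0},{"jaw":10,"dx":0,"dy":0,"dz":0,"ax":0,"ay":0,"az":0}]}}

```text
t: 63.42
tool_pos: [609.9, 104.6, 23.0]
eef_rot: [-180.0, 0.0, 85.9]
contact_force: [-0.2, -0.3, -0.2]
gripper_width: 16.8
gripper_force: 49.1
```

>>> {"name": "send_rows", "arguments": {"motion": [{"jaw":10,"dx":0,"dy":0,"dz":1.8,"ax":0,"ay":0,"az":0},{"jaw":30,"dx":0,"dy":0,"dz":0,"ax":0,"ay":0,"az":0},{"jaw":30,"dx":0,"dy":0,"dz":0,"ax":0,"ay":0,"az":0},{"jaw":30,"dx":0,"dy":0,"dz":-40,"ax":0,"ay":0,"az":0},{"jaw":0,"dx":0,"dy":0,"dz":-50,"ax":0,"ay":0,"az":0},{"jaw":0,"dx":26,"dy":-40,"dz":-20,"ax":0,"ay":0,"az":0},{"jaw":0,"dx":26,"dy":-40,"dz":0,"ax":0,"ay":0,"az":0},{"jaw":0,"dx":4,"dy":-39,"dz":0,"ax":0,"ay":0,"az":-0.07},{"jaw":0,"dx":0,"dy":0,"dz":40,"ax":0,"ay":0,"az":0},{"jaw":0,"dx":0,"dy":0,"dz":30,"ax":0,"ay":0,"az":0}]}}

```text
t: 64.68
tool_pos: [495.3, 168.8, 61.1]
eef_rot: [179.9, 0.0, 89.9]
contact_force: [0.0, -0.8, -0.3]
gripper_width: 0.2
gripper_force: 0.0
```

```bash
python3 -c "
from tgt import *
go(495,165,12,90)
s=r.observe();c=cam('top',s);im=r.grab_frame('top')
for n,p in dict(bar_white=(610,105),bar_yellow=(607,64),bar_green=(608,22)).items():print(n,find(n,'top',z=5,near=np.array(p),grab=False)[:1])
"
```

```text
now [495.3 168.8  61.1] [179.9   0.   89.9] w 0.2 t 64.7 | shift in CURRENT axes [-3.8 -0.3 49.1] | in GOAL axes [-3.8 -0.3 49.1] | rotvec(tool) [ 0.001  0.001 -0.001]
bar_white [(0.82, np.float64(631.12), np.float64(103.91), np.float64(358.55), np.float64(0.64))]
bar_yellow [(0.63, np.float64(609.49), np.float64(61.76), np.float64(356.12), np.float64(0.86))]
bar_green [(0.69, np.float64(608.74), np.float64(20.48), np.float64(176.1), np.float64(0.93))]
```

>>> {"name": "send_rows", "arguments": {"motion": [{"jaw":0,"dx":0,"dy":0,"dz":35,"ax":0,"ay":0,"az":0},{"jaw":0,"dx":0,"dy":0,"dz":13,"ax":0,"ay":0,"az":0},{"jaw":0,"dx":-10,"dy":0,"dz":0,"ax":0,"ay":0,"az":0},{"jaw":0,"dx":-5,"dy":0,"dz":0,"ax":0,"ay":0,"az":0},{"jaw":0,"dx":-4,"dy":0,"dz":0,"ax":0,"ay":0,"az":0},{"jaw":0,"dx":-4,"dy":0,"dz":0,"ax":0,"ay":0,"az":0},{"jaw":0,"dx":-3,"dy":0,"dz":0,"ax":0,"ay":0,"az":0},{"jaw":0,"dx":-2,"dy":0,"dz":0,"ax":0,"ay":0,"az":0}]}}

```text
t: 65.88
tool_pos: [495.1, 141.2, 13.6]
eef_rot: [-180.0, -0.0, 89.9]
contact_force: [-2.0, 2.2, 1.3]
gripper_width: 0.2
gripper_force: 1.3
```

>>> {"name": "send_rows", "arguments": {"motion": [{"jaw":0,"dx":-2,"dy":0,"dz":0,"ax":0,"ay":0,"az":0},{"jaw":0,"dx":-1,"dy":0,"dz":0,"ax":0,"ay":0,"az":0}]}}

```text
t: 66.12
tool_pos: [495.1, 139.2, 13.6]
eef_rot: [-180.0, -0.1, 89.9]
contact_force: [-1.7, 6.4, -0.9]
gripper_width: 0.2
gripper_force: 3.4
```

>>> {"name": "send_rows", "arguments": {"motion": [{"jaw":0,"dx":-2,"dy":0,"dz":0,"ax":0,"ay":0,"az":0},{"jaw":0,"dx":0,"dy":0,"dz":0,"ax":0,"ay":0,"az":0}]}}

```text
t: 66.38
tool_pos: [495.0, 139.1, 13.6]
eef_rot: [180.0, -0.3, 90.0]
contact_force: [-2.5, 10.6, -2.6]
gripper_width: 0.1
gripper_force: 5.1
```

>>> {"name": "send_rows", "arguments": {"motion": [{"jaw":0,"dx":8,"dy":0,"dz":0,"ax":0,"ay":0,"az":0},{"jaw":0,"dx":8,"dy":0,"dz":0,"ax":0,"ay":0,"az":0},{"jaw":0,"dx":0,"dy":0,"dz":-50,"ax":0,"ay":0,"az":0},{"jaw":0,"dx":0,"dy":0,"dz":-50,"ax":0,"ay":0,"az":0},{"jaw":30,"dx":-50,"dy":20,"dz":-50,"ax":0,"ay":0,"az":0},{"jaw":30,"dx":-50,"dy":30,"dz":0,"ax":0,"ay":0,"az":0},{"jaw":30,"dx":-55,"dy":30,"dz":0,"ax":0,"ay":0,"az":0},{"jaw":30,"dx":0,"dy":0,"dz":0,"ax":0,"ay":0,"az":0},{"jaw":30,"dx":0,"dy":0,"dz":0,"ax":0,"ay":0,"az":0}]}}

```text
t: 67.5
tool_pos: [571.7, 4.6, 155.9]
eef_rot: [-180.0, -0.0, 89.9]
contact_force: [-1.3, -0.6, 0.7]
gripper_width: 29.7
gripper_force: 0.0
```

```bash
cat > chk.py <<'E'
from tgt import *
s=r.observe();c=cam('wrist',s);im=r.grab_frame('wrist');print(np.round(s['tool_pos'],1),s['contact_force'])
# free-height fit: scale of the tile tells its height
for n,p in dict(bar_white=(610,103),bar_yellow=(609,59),bar_green=(609,17)).items():
    for g in r.regions_of(n,'wrist')[:3]:
        xy=unproj(c,g['centre'],15)
        if np.hypot(*(xy-p))<30:
            F={z:fit(c,BAR,g['region'],xy,z,yaws=[0,np.pi]) for z in(1,5,9,13,17,21)}
            b=F[5];print(n,round(g['score'],2),'pose@5',np.round(b,2),'iou by z',[(z,round(F[z][3],3)) for z in F])
for n,p in dict(ell_charcoal=(533.5,90),ell_blue=(517,32)).items():
    print(n,[ (z,cfit(n,im,c,p,z,60)) for z in(5,12)])
m=r.regions_of('tray','wrist')
if m:
    H=cv2.drawContours(np.zeros((384,512),np.uint8),[cv2.convexHull(np.vstack(cv2.findContours(m[0]['region'].astype(np.uint8),0,2)[0]))],-1,1,-1)
    print('tray',fit(c,TRAY,H,(567,59),0,yaws=[0.]))
E
python3 chk.py
```

```text
[571.7   4.6 155.9] [-1.25968178 -0.60763548  0.722277  ]
bar_white 0.73 pose@5 [607.35 100.37 359.53   0.96] iou by z [(1, np.float64(0.97)), (5, np.float64(0.956)), (9, np.float64(0.931)), (13, np.float64(0.905)), (17, np.float64(0.88)), (21, np.float64(0.856))]
bar_yellow 0.8 pose@5 [607.05  59.34 358.55   0.97] iou by z [(1, np.float64(0.976)), (5, np.float64(0.974)), (9, np.float64(0.955)), (13, np.float64(0.93)), (17, np.float64(0.909)), (21, np.float64(0.879))]
bar_green 0.82 pose@5 [610.82  16.85 359.87   0.96] iou by z [(1, np.float64(0.974)), (5, np.float64(0.957)), (9, np.float64(0.935)), (13, np.float64(0.914)), (17, np.float64(0.888)), (21, np.float64(0.864))]
ell_charcoal [(5, [530.0, 88.8, 178.9, 0.916]), (12, [531.0, 88.1, 178.5, 0.876])]
ell_blue [(5, [516.3, 30.4, 1.0, 0.931]), (12, [517.8, 31.4, 1.3, 0.886])]
tray (np.float64(569.8373015917223), np.float64(58.64796844650708), np.float64(0.04426204393924267), np.float64(0.910107042644073))
```

Everything now lies flat, spaced 41–43 mm, and the tray is home. Next is the cover.

>>> {"name": "send_rows", "arguments": {"motion": [{"jaw":50,"dx":0,"dy":0,"dz":-40,"ax":0,"ay":0,"az":-0.163},{"jaw":50,"dx":0,"dy":0,"dz":-35,"ax":0,"ay":0,"az":-0.163},{"jaw":50,"dx":0,"dy":0,"dz":0,"ax":0,"ay":0,"az":-0.163},{"jaw":50,"dx":0,"dy":0,"dz":0,"ax":0,"ay":0,"az":-0.163},{"jaw":50,"dx":0,"dy":0,"dz":0,"ax":0,"ay":0,"az":-0.163},{"jaw":50,"dx":0,"dy":0,"dz":0,"ax":0,"ay":0,"az":-0.163},{"jaw":50,"dx":0,"dy":0,"dz":0,"ax":0,"ay":0,"az":-0.163},{"jaw":50,"dx":0,"dy":0,"dz":0,"ax":0,"ay":0,"az":-0.163},{"jaw":50,"dx":0,"dy":0,"dz":0,"ax":0,"ay":0,"az":-0.163}]}}

```text
t: 68.88
tool_pos: [571.8, 5.1, 231.2]
eef_rot: [-180.0, 0.0, 174.3]
contact_force: [0.6, 0.4, -0.4]
gripper_width: 50.1
gripper_force: 0.0
```

>>> {"name": "send_rows", "arguments": {"motion": [{"jaw":50,"dx":4.5,"dy":49.3,"dz":0,"ax":0,"ay":0,"az":0},{"jaw":50,"dx":4.5,"dy":49.3,"dz":0,"ax":0,"ay":0,"az":0},{"jaw":50,"dx":4.5,"dy":49.3,"dz":0,"ax":0,"ay":0,"az":0},{"jaw":50,"dx":4.5,"dy":49.3,"dz":0,"ax":0,"ay":0,"az":0},{"jaw":50,"dx":4.5,"dy":49.3,"dz":0,"ax":0,"ay":0,"az":0},{"jaw":50,"dx":4.5,"dy":49.3,"dz":0,"ax":0,"ay":0,"az":0},{"jaw":50,"dx":4.5,"dy":49.3,"dz":0,"ax":0,"ay":0,"az":0},{"jaw":50,"dx":4.5,"dy":49.3,"dz":0,"ax":0,"ay":0,"az":0},{"jaw":50,"dx":0,"dy":0,"dz":0,"ax":0,"ay":0,"az":0},{"jaw":50,"dx":0,"dy":0,"dz":0,"ax":0,"ay":0,"az":0}]}}

```text
t: 70.12
tool_pos: [577.4, 400.8, 230.9]
eef_rot: [-180.0, 0.0, 174.0]
contact_force: [0.3, -0.7, 0.6]
gripper_width: 50.0
gripper_force: 0.0
```

```bash
cat > cov.py <<'E'
from tgt import *
s=r.observe();c=cam('wrist',s);im=r.grab_frame('wrist')
f=find('cover','wrist',grab=False,yaws=[-.1,np.pi-.1]);print('wrist',f,'scene',find('cover','scene',yaws=[-.1]),'top',find('cover','top',yaws=[-.1]))
# black handle: fit its top box
xy=np.array(f[0][1:3]) if f else np.array([526,406])
m=cv2.inRange(cv2.cvtColor(im,cv2.COLOR_BGR2HSV),np.array((0,0,0)),np.array((180,255,70)))
w=render(c,[(R(-60,60,-40,40),52,82)],[*xy,-.1]);m[w<.5]=0
k,l,st,ce=cv2.connectedComponentsWithStats(m);i=1+np.argmax(st[1:,4]);print(st[i])
print('handle',np.round(fit(c,[(R(-40,40,-8,8),52,82)],l==i,xy,0,yaws=[-.1]),2))
go(xy[0],xy[1],58,174)
E
python3 cov.py
```

```text
wrist [(0.85, np.float64(529.75), np.float64(404.16), np.float64(354.39), np.float64(0.99))] scene [(0.84, np.float64(527.02), np.float64(407.45), np.float64(354.4), np.float64(0.97)), (0.42, np.float64(540.91), np.float64(134.3), np.float64(14.92), np.float64(0.09))] top [(0.69, np.float64(521.0), np.float64(407.43), np.float64(354.49), np.float64(0.62)), (0.58, np.float64(378.1), np.float64(256.12), np.float64(9.33), np.float64(0.17)), (0.31, np.float64(659.47), np.float64(70.98), np.float64(5.99), np.float64(0.04))]
[252  94  14  76 916]
handle [531.13 405.22 353.98   0.72]
now [578.5 399.2 231.2] [-180.     0.   173.8] w 49.6 t 70.4 | shift in CURRENT axes [ 49.1  -0.2 173.2] | in GOAL axes [ 49.   -0.2 173.2] | rotvec(tool) [-0.     0.    -0.003]
```

>>> {"name": "send_rows", "arguments": {"motion": [{"jaw":50,"dx":49.6,"dy":0.7,"dz":20,"ax":0,"ay":0,"az":-0.009},{"jaw":50,"dx":0,"dy":0,"dz":50,"ax":0,"ay":0,"az":0},{"jaw":50,"dx":0,"dy":0,"dz":50,"ax":0,"ay":0,"az":0},{"jaw":50,"dx":0,"dy":0,"dz":35,"ax":0,"ay":0,"az":0},{"jaw":50,"dx":0,"dy":0,"dz":18,"ax":0,"ay":0,"az":0},{"jaw":50,"dx":0,"dy":0,"dz":0,"ax":0,"ay":0,"az":0},{"jaw":5,"dx":0,"dy":0,"dz":0,"ax":0,"ay":0,"az":0},{"jaw":5,"dx":0,"dy":0,"dz":0,"ax":0,"ay":0,"az":0},{"jaw":5,"dx":0,"dy":0,"dz":0,"ax":0,"ay":0,"az":0},{"jaw":5,"dx":0,"dy":0,"dz":0,"ax":0,"ay":0,"az":0}], "squeeze": 90}}

```text
t: 71.68
tool_pos: [529.2, 406.8, 60.1]
eef_rot: [179.9, 0.1, 174.4]
contact_force: [-1.3, -1.9, 6.9]
gripper_width: 14.1
gripper_force: 89.3
```

```bash
python3 -c "
from tgt import *
print(find('cover','scene',yaws=[-.1])[:1],find('cover','wrist')[:1]);go(529,405,200,174.3)
c=cam('wrist')"
```

```text
[(0.78, np.float64(526.97), np.float64(407.22), np.float64(355.15), np.float64(0.9))] [(0.9, np.float64(453.17), np.float64(413.61), np.float64(174.59), np.float64(0.74))]
now [529.2 406.9  60.1] [1.799e+02 1.000e-01 1.744e+02] w 14.2 t 71.9 | shift in CURRENT axes [  -0.3   -1.7 -139.9] | in GOAL axes [   0.    -1.9 -139.9] | rotvec(tool) [0.001 0.002 0.002]
```

>>> {"name": "send_rows", "arguments": {"motion": [{"jaw":5,"dx":0,"dy":0,"dz":-20,"ax":0,"ay":0,"az":0},{"jaw":5,"dx":0,"dy":0,"dz":-30,"ax":0,"ay":0,"az":0},{"jaw":5,"dx":0,"dy":0,"dz":-35,"ax":0,"ay":0,"az":0},{"jaw":5,"dx":0,"dy":0,"dz":-35,"ax":0,"ay":0,"az":0},{"jaw":5,"dx":0,"dy":0,"dz":0,"ax":0,"ay":0,"az":-0.05},{"jaw":5,"dx":0,"dy":0,"dz":0,"ax":0,"ay":0,"az":-0.049},{"jaw":5,"dx":-5,"dy":-30,"dz":0,"ax":0,"ay":0,"az":0},{"jaw":5,"dx":-5,"dy":-40,"dz":0,"ax":0,"ay":0,"az":0},{"jaw":5,"dx":-5,"dy":-40,"dz":0,"ax":0,"ay":0,"az":0},{"jaw":5,"dx":-5,"dy":-40,"dz":0,"ax":0,"ay":0,"az":0}]}}

```text
t: 73.12
tool_pos: [548.9, 255.2, 179.1]
eef_rot: [-180.0, 0.0, -179.8]
contact_force: [-0.2, -0.9, -4.1]
gripper_width: 14.0
gripper_force: 88.6
```

>>> {"name": "send_rows", "arguments": {"motion": [{"jaw":5,"dx":-5,"dy":-40,"dz":0,"ax":0,"ay":0,"az":0},{"jaw":5,"dx":-5,"dy":-40,"dz":0,"ax":0,"ay":0,"az":0},{"jaw":5,"dx":-5,"dy":-35,"dz":0,"ax":0,"ay":0,"az":0},{"jaw":5,"dx":0,"dy":0,"dz":0,"ax":0,"ay":0,"az":0},{"jaw":5,"dx":0,"dy":0,"dz":0,"ax":0,"ay":0,"az":0}]}}

```text
t: 73.75
tool_pos: [564.0, 141.9, 179.0]
eef_rot: [180.0, 0.0, -179.9]
contact_force: [-0.1, 0.3, -3.9]
gripper_width: 14.3
gripper_force: 88.7
```

```bash
cat > fin.py <<'E'
from tgt import *
go(567.5,58.4,66,180)
s=r.observe();h=s['tool_pos'][2]-60.1
c=cam('scene');im=r.grab_frame('scene')
print('held cover',find('cover','scene',z=h,yaws=[0.],grab=False)[:1],find('cover','top',z=h,yaws=[0.])[:1])
for n,p in dict(bar_white=(608,101),bar_yellow=(608,59),bar_green=(610,17),ell_charcoal=(530,89),ell_blue=(516,30)).items():
    print(n,[q for q in find(n,'scene',z=5,near=np.array(p),grab=False)][:1])
print('tray',find('tray','scene',yaws=[0.],grab=False)[:1])
E
python3 fin.py
```

```text
now [564.  141.9 179. ] [ 180.     0.  -179.9] w 14.3 t 73.8 | shift in CURRENT axes [ -3.2 -83.6 112.9] | in GOAL axes [ -3.5 -83.5 113. ] | rotvec(tool) [0.    0.001 0.002]
held cover [] [(0.64, np.float64(520.62), np.float64(156.42), np.float64(26.45), np.float64(0.46))]
bar_white [(0.85, np.float64(606.89), np.float64(104.48), np.float64(178.47), np.float64(0.91))]
bar_yellow [(0.9, np.float64(606.38), np.float64(61.89), np.float64(173.56), np.float64(0.82))]
bar_green [(0.97, np.float64(608.34), np.float64(19.1), np.float64(357.99), np.float64(0.89))]
ell_charcoal [(0.76, np.float64(530.66), np.float64(89.11), np.float64(178.58), np.float64(0.91))]
ell_blue [(0.72, np.float64(515.73), np.float64(32.49), np.float64(2.16), np.float64(0.93))]
tray [(0.7, np.float64(566.53), np.float64(58.63), np.float64(0.36), np.float64(0.33))]
```

>>> {"name": "send_rows", "arguments": {"motion": [{"jaw":5,"dx":-3.3,"dy":-40,"dz":0,"ax":0,"ay":0,"az":0},{"jaw":5,"dx":0,"dy":-43.6,"dz":0,"ax":0,"ay":0,"az":0},{"jaw":5,"dx":0,"dy":0,"dz":40,"ax":0,"ay":0,"az":0},{"jaw":5,"dx":0,"dy":0,"dz":32,"ax":0,"ay":0,"az":0},{"jaw":5,"dx":0,"dy":0,"dz":0,"ax":0,"ay":0,"az":0},{"jaw":5,"dx":0,"dy":0,"dz":0,"ax":0,"ay":0,"az":0}]}}

```text
t: 75.0
tool_pos: [568.3, 58.7, 107.4]
eef_rot: [180.0, 0.1, -179.8]
contact_force: [1.0, 0.0, -3.3]
gripper_width: 14.0
gripper_force: 88.8
```

```bash
python3 -c "
from tgt import *
go(567.5,58.4,66,180);h=r.observe()['tool_pos'][2]-60.1
print(find('cover','scene',z=h,yaws=[0.])[:1],find('cover','top',z=h,yaws=[0.])[:1])"
```

```text
now [568.3  58.7 107.4] [ 1.800e+02  1.000e-01 -1.798e+02] w 14.0 t 75.0 | shift in CURRENT axes [ 0.8 -0.3 41.4] | in GOAL axes [ 0.8 -0.3 41.4] | rotvec(tool) [0.001 0.001 0.003]
[(0.75, np.float64(569.32), np.float64(59.3), np.float64(359.9), np.float64(0.84))] [(0.56, np.float64(533.61), np.float64(62.67), np.float64(7.74), np.float64(0.51))]
```

>>> {"name": "send_rows", "arguments": {"motion": [{"jaw":5,"dx":1.2,"dy":-0.3,"dz":10,"ax":0,"ay":0,"az":0.003},{"jaw":5,"dx":0,"dy":0,"dz":8,"ax":0,"ay":0,"az":0},{"jaw":5,"dx":0,"dy":0,"dz":6,"ax":0,"ay":0,"az":0},{"jaw":5,"dx":0,"dy":0,"dz":6,"ax":0,"ay":0,"az":0},{"jaw":5,"dx":0,"dy":0,"dz":0,"ax":0,"ay":0,"az":0}]}}

```text
t: 75.82
tool_pos: [566.2, 57.5, 75.5]
eef_rot: [-180.0, -0.0, 180.0]
contact_force: [-0.3, -0.7, -3.8]
gripper_width: 14.3
gripper_force: 89.0
```

>>> {"name": "send_rows", "arguments": {"motion": [{"jaw":5,"dx":0,"dy":0,"dz":5,"ax":0,"ay":0,"az":0},{"jaw":5,"dx":0,"dy":0,"dz":4,"ax":0,"ay":0,"az":0},{"jaw":5,"dx":0,"dy":0,"dz":0,"ax":0,"ay":0,"az":0}]}}

```text
t: 76.2
tool_pos: [566.3, 57.5, 66.7]
eef_rot: [-180.0, -0.0, 180.0]
contact_force: [0.5, -0.0, -3.8]
gripper_width: 14.2
gripper_force: 89.0
```

>>> {"name": "send_rows", "arguments": {"motion": [{"jaw":5,"dx":0,"dy":0,"dz":1.8,"ax":0,"ay":0,"az":0},{"jaw":5,"dx":0,"dy":0,"dz":0,"ax":0,"ay":0,"az":0}]}}

```text
t: 76.45
tool_pos: [566.5, 57.6, 65.3]
eef_rot: [180.0, 0.0, 180.0]
contact_force: [0.3, -0.5, -4.7]
gripper_width: 13.8
gripper_force: 89.1
```

>>> {"name": "send_rows", "arguments": {"motion": [{"jaw":30,"dx":0,"dy":0,"dz":0,"ax":0,"ay":0,"az":0},{"jaw":40,"dx":0,"dy":0,"dz":0,"ax":0,"ay":0,"az":0},{"jaw":40,"dx":0,"dy":0,"dz":-10,"ax":0,"ay":0,"az":0},{"jaw":40,"dx":0,"dy":0,"dz":-40,"ax":0,"ay":0,"az":0},{"jaw":40,"dx":0,"dy":0,"dz":-50,"ax":0,"ay":0,"az":0},{"jaw":40,"dx":0,"dy":-50,"dz":-50,"ax":0,"ay":0,"az":0},{"jaw":40,"dx":-50,"dy":0,"dz":0,"ax":0,"ay":0,"az":0},{"jaw":40,"dx":0,"dy":0,"dz":0,"ax":0,"ay":0,"az":0},{"jaw":40,"dx":0,"dy":0,"dz":0,"ax":0,"ay":0,"az":0}]}}

```text
t: 77.58
tool_pos: [615.9, 14.1, 209.8]
eef_rot: [180.0, -0.0, -180.0]
contact_force: [-0.0, -0.1, 0.2]
gripper_width: 39.9
gripper_force: 0.0
```

```bash
python3 -c "
from tgt import *
s=r.observe();print(np.round(s['tool_pos'],1))
for cn in('wrist','scene','top'):
    c=cam(cn,s);r.grab_frame(cn)
    for g in r.regions_of('cover',cn)[:1]:
        print(cn,round(g['score'],2),{z:np.round(fit(c,COVER,g['region'],(567,58),z,yaws=[0.]),2).tolist() for z in(0,5,12,20)})
    for n in('pivot','tray_in'):print(n,[np.round(unproj(c,g['centre'],0 if n=='pivot' else 5),1).tolist() for g in r.mark_of(n,cn)[:1]])
    print('tray',find('tray',cn,yaws=[0.],grab=False)[:1])
"
```

```text
[615.9  14.1 209.8]
wrist 0.95 {0: [565.6, 57.2, 359.79, 0.97], 5: [565.7, 57.13, 359.77, 0.99], 12: [567.55, 56.75, 0.27, 0.96], 20: [569.62, 56.54, 0.21, 0.91]}
pivot [[683.1, 59.0]]
tray_in []
tray [(0.63, np.float64(789.81), np.float64(53.26), np.float64(322.78), np.float64(0.01))]
scene 0.92 {0: [563.75, 61.53, 360.0, 0.92], 5: [566.98, 59.45, 359.29, 0.91], 12: [569.22, 55.1, 0.56, 0.9], 20: [573.91, 51.89, 0.31, 0.88]}
pivot [[686.8, 61.4]]
tray_in []
tray [(0.82, np.float64(623.88), np.float64(54.15), np.float64(15.86), np.float64(0.05))]
top 0.62 {0: [568.54, 56.96, 359.6, 0.97], 5: [566.17, 56.58, 359.42, 0.97], 12: [564.18, 55.35, 359.7, 0.95], 20: [562.92, 55.57, 359.61, 0.94]}
pivot [[683.0, 63.4]]
tray_in []
tray [(0.43, np.float64(725.63), np.float64(-1.64), np.float64(21.65), np.float64(0.0))]
```

```bash
python3 -c "
from rig import r
print(r.hand_in())"
```

```text
the job is handed in; nothing more can be done
None
```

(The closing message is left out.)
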